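# Add a spacer plate to the bottle rest of a hand capping press

## Robot

A 6-joint arm with a two-finger parallel gripper is mounted at the origin on the work surface. World frame = base frame: x ahead of the robot, y to its left, z up, the work surface at z = 0. Lengths are in m, angles in rad, forces in N, time in s.
With the tool pointing down it reaches from about 0.375 to 0.9 m from the base axis. Payload 3.1 kg.
Tool frame: the origin (TCP) lies midway between the tips of the shut fingers; the grasp point (between the pads) lies 19 mm behind it; z points along the fingers, x is the direction in which the jaws open and shut, and the axes are right-handed (so a half turn about z gives the same grasp; the last joint's range is limited). The gripper opens to 87 mm and grips with 3 to 60 N. Pads are 19 mm wide; open, the fingers measure 117 mm over their backs; the gripper's body (75 mm by 190 mm) begins 51 mm behind the grasp point.
Start: joints at [0.994, 0.527, 1.433, -0, 1.181, -0.178], TCP at [0.243, 0.576, 0.2] pointing down, gripper open.
Joint ranges: [-3.08, 3.08], [-0.75, 2.2], [0.22, 2.44], [-1.43, 4.57], [0, 2.65], [-2.85, 2.85]. Speed limits (rad/s): [2.79, 2.79, 3.14, 3.14, 3.14, 3.14].

## Interface

Orientations are given as a unit quaternion [x, y, z, w].
In Python, from rig import * gives the robot as it stands.
- The arm moves only by the tool drive_tool, never from a script. Its argument "plan" is a list of rows, each an object with "offset": the shift along the tool's x, y, z in cm, a list of three; "delta_rot": the turn, a rotation vector about the tool's x, y, z in degrees, a list of three; "jaw": the finger opening in cm, from 0 to 8.7. In form: [{"offset": [dx, dy, dz], "delta_rot": [wx, wy, wz], "jaw": jaw}, ...]. A call has exactly 8 rows; each row is the pose to reach, as a shift and turn from the pose commanded when the call began, along the tool's axes at that moment; what a row does not reach only later rows make up. A row lasts 1/12 s, in which the tool goes at most 41.7 mm and 7.16 degrees, less where a joint would pass 70% of its speed; a pose out of reach is approached as far as the arm can. A call with a gripper value outside its range is refused whole. The fingers move at their own pace and stop on an object; "squeeze" is the grip in N (left out, the last holds). Time passes only in rows, so rows that repeat a pose let the fingers close, or fill a call up. It gives the time, the measured TCP pose, the force and the opening at its end, in the units of the state.
- get_obs(): the state, without advancing time (a new reading comes with each control period).
- camera(name): name is "scene" or "side" or "wrist"; returns the picture (480x640x3 uint8, red, green, blue); there is no depth.
- calibration(name): a dict with "K" (3x3 intrinsics, pixels), "pose" (4x4, takes a point from camera to world coordinates); the wrist camera has in their place "tool_from_camera" (4x4, takes a point from camera to tool coordinates, whose origin is the TCP and whose axes are the tool frame's). Camera axes: x right, y down, z forward; pixel columns grow to the right and rows downward; lengths in m; the calibration is good to about 2 mm. A picture is of the moment at which its call begins: read the wrist's pose just before it. calibration takes no time and is no camera call.
- hand_in(): hands the job in, once; it reports no verdict.
The state is a dict: "time": time; "q": joint angles; "joint_velocities": joint speeds; "joint_torque": joint torques, N m; "position": TCP position; "tool_rot": TCP orientation; "ft_force": force on the tool from outside, world axes, zero at the start; "moment": the same for the moment, N m; "grip_width": finger opening in m.
Only numpy, scipy, OpenCV 4.12 (cv2) and the standard library are available. Lean on these libraries where they do the work, as an engineer would, in place of code of your own. Each camera call takes 0.05 s, during which the arm holds its last target.

## Task

Shorter bottles are to be capped next, so the capping press needs one more spacer plate under the bottle. The thin aluminium plate on the low plank stand is too flat to pick up as it lies: slide it to the stand's robot-side edge until a good part of its end (some 50 mm) hangs over, let go of it there, then grip it by the overhanging end and lay it on top of the plate already on the press's bottle rest: flat between the two side cheeks and pushed right back against the stop. Do not drop it, and leave everything else where it is.

Things in the scene. Friction and masses are not known exactly. Their poses are not given: they have to be found in the camera images.
- stand: Low plank packing stand, fixed: wooden top 260 (its x) by 320 (its y) mm, 60 mm high, on two cross battens. Origin at the table under its centre; -x side faces the robot (yaw within 0.15 rad of the world). Its robot-side edge is straight, at x = -130 mm. The stand may be left or right of the press.
- stand_edge (a point): Middle of the top of the stand's robot-side edge; axes as the stand, +x points in over the stand, so a point with negative x here is beyond the edge.
- spare: The spacer plate to add: bare aluminium, 180 (x) by 52 (y) by 3 (z) mm, about 90 g, square-edged. Lies flat on the stand, at least 25 mm in from its robot-side edge, long axis roughly square to that edge. Origin at the centre of its underside. Smooth on smooth wood: it slides with fingertips that press on its middle from above with 5 to 10 N; it tips off if more than 90 mm of it overhangs.
- spare_end (a point): Middle of the end face of the spare plate that points towards the robot, at half thickness (x = -90 mm on the plate, y = 0, z = 1.5 mm).
- press: Hand capping press for bottles, fixed, dark grey iron, front towards the robot (yaw within 0.15 rad). Origin at the table, below the ram. In its frame, mm: base x -100 to 140, y -85 to 85, 20 high. Bottle rest x -70 to 50, y -37 to 37, top at z = 60. Two side cheeks along the whole rest, 60 apart inside, 6 thick, top at z = 71.5.
- press_stop (a point): Middle of the foot of the back stop's front face (press frame, mm: x = 50, z = 60), axes as the press. The stop is 66 wide, its top 20 above this point. Behind it stand two round columns, 20 thick, at press x = 85, y = -58 and 58, up to z = 450.
- press_ram (a point): Centre of the underside of the cap cup on the raised ram (press frame, mm: x = 0, y = 0, z = 262), axes as the press. Cup 46 wide; the head above it spans press x -30 to 110, 156 wide at the columns and 58 wide in front of x = 60, z 345 to 425; the lever goes up and back to z = 515. Keep clear of these.
- press_rest (a point): Point on top of the bottle rest (x = -40 mm, z = 60 mm in the press frame), axes as the press. A plate lying on the bare rest, centred and against the stop, has its origin here; one plate thickness (3 mm) higher for the second plate. The plate's robot-side end then stands 60 mm out in front of the rest, 30 mm in front of the base.
- fitted: The spacer plate already on the bottle rest, between the cheeks and about 1 mm from the stop; loose, same 180 by 52 by 3 mm plate as the spare. Origin at the centre of its underside.
- label_roll: Roll of labels standing on the stand's left side (its +y), beside the plate: 60 mm across, 40 mm high, origin under its centre. To be left alone.
- cap_a: Bottle cap on the press base, right of the bottle rest (-y), 34 mm across, 18 mm high, origin under its centre. To be left alone.
- cap_b: Bottle cap on the press base, left of the bottle rest (+y), 34 mm across, 18 mm high, origin under its centre. To be left alone.
- bottle_a: Filled bottle standing on the table, 62 mm across, 185 mm high, origin under its centre. To be left alone.
- bottle_b: Another such bottle. To be left alone.
- brush: Brush lying along the stand's right side (its -y), beside the plate, 190 mm long, under 25 mm high, origin under its middle. To be left alone.

How it is judged:
By the outcome, as a careful person would: the job done as asked, in the order asked, and still so for the second after the job is handed in, with the robot touching nothing.
It also fails if it takes over 64 s, if anything falls off the work surface, if the arm or the gripper's body presses on something with over 40 N, if the wrist force passes 120 N, or if a joint passes its speed limit or range.

## Working session

There is one attempt and no reset: what is moved stays moved. The work goes in short steps, Python scripts to look and compute and a tool call to move; the robot and the scene stay as the last step left them, time stands still between calls to the robot, and variables do not carry over. Pictures are saved under pics/ and viewed, and the job is handed in when it is done.

Besides the shell and the picture viewer there is one more tool, called after "Request:" as a command line: name --argument value ..., lists and objects as JSON in quotes. drive_tool: Moves the arm, as the interface text tells. Its arguments: {"type":"object","properties":{"plan":{"type":"array","items":{"type":"object","properties":{"offset":{"type":"array","items":{"type":"number"}},"delta_rot":{"type":"array","items":{"type":"number"}},"jaw":{"type":"number"}}}},"squeeze":{"type":"number"}},"required":["plan"]}

```bash
mkdir -p pics; ls; python3 - <<'E'
from rig import *
import cv2, numpy as np
np.set_printoptions(precision=4,suppress=True)
print(get_obs())
for n in ("scene","side","wrist"):
    c=calibration(n); print(n,c)
for n in ("scene","side"):
    cv2.imwrite(f"pics/{n}0.png",camera(n)[:,:,::-1])
E
```

```text
pics
{'time': 0.0, 'q': array([ 0.9935,  0.5285,  1.4339,  0.    ,  1.1814, -0.1785]), 'joint_velocities': array([ 0.0001, -0.0002, -0.0002,  0.0012,  0.001 ,  0.001 ]), 'joint_torque': array([  0.0009, -44.0037, -17.6593,   0.0634,   0.0584,  -0.0002]), 'position': array([0.2422, 0.5753, 0.1995]), 'tool_rot': array([ 0.8332,  0.553 , -0.001 ,  0.0004]), 'ft_force': array([-0.2183,  0.0734, -0.2222]), 'moment': array([0.0367, 0.0084, 0.0197]), 'grip_width': 0.08694438391456728}
scene {'K': array([[595.3842,   0.    , 320.7057],
       [  0.    , 595.3842, 236.0679],
       [  0.    ,   0.    ,   1.    ]]), 'pose': array([[-0.837 ,  0.4052, -0.3679,  1.1177],
       [ 0.5472,  0.6293, -0.5519,  0.7788],
       [ 0.0079, -0.6632, -0.7484,  1.2599],
       [ 0.    ,  0.    ,  0.    ,  1.    ]])}
side {'K': array([[608.6837,   0.    , 327.0415],
       [  0.    , 608.6837, 251.889 ],
       [  0.    ,   0.    ,   1.    ]]), 'pose': array([[ 0.9595, -0.2111,  0.1868,  0.3065],
       [-0.2816, -0.6884,  0.6684, -0.925 ],
       [-0.0125, -0.6939, -0.7199,  1.1635],
       [ 0.    ,  0.    ,  0.    ,  1.    ]])}
wrist {'K': array([[425.4143,   0.    , 315.9749],
       [  0.    , 425.4143, 239.9005],
       [  0.    ,   0.    ,   1.    ]]), 'tool_from_camera': array([[ 1.    , -0.    ,  0.0007, -0.0002],
       [-0.0001,  0.9695,  0.2449, -0.0652],
       [-0.0007, -0.2449,  0.9695, -0.1856],
       [ 0.    ,  0.    ,  0.    ,  1.    ]])}
```

View pics/scene0.png

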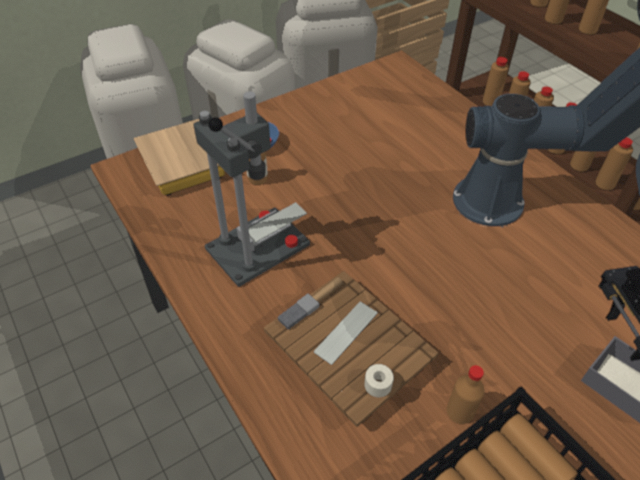

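View pics/side0.png

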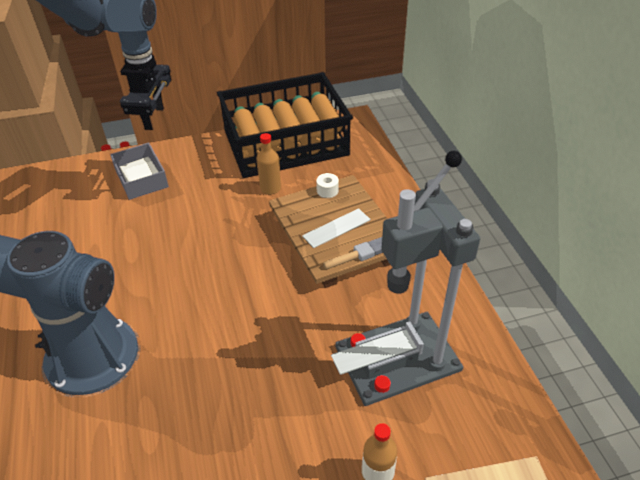

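The scene camera shows the stand (around 355,350) with the plate at (347,332), the brush and the roll beside it, and the press at (255,230). The side camera shows the plate at (337,228) and the press rest at (380,350). I'll zoom in to pick pixels.

```bash
python3 - <<'E'
import cv2
for n,s,b in (("sc_stand","scene0",(250,265,210,160)),("sc_press","scene0",(195,190,130,100)),("si_stand","side0",(260,160,140,130)),("si_press","side0",(320,300,150,110))):
    x,y,w,h=b; im=cv2.imread(f"pics/{s}.png")[y:y+h,x:x+w]
    f=min(800/w,600/h); f=int(f); print(n,b,f)
    cv2.imwrite(f"pics/{n}.png",cv2.resize(im,None,fx=f,fy=f,interpolation=cv2.INTER_CUBIC))
E
```

```text
sc_stand (250, 265, 210, 160) 3
sc_press (195, 190, 130, 100) 6
si_stand (260, 160, 140, 130) 4
si_press (320, 300, 150, 110) 5
```

View pics/sc_stand.png

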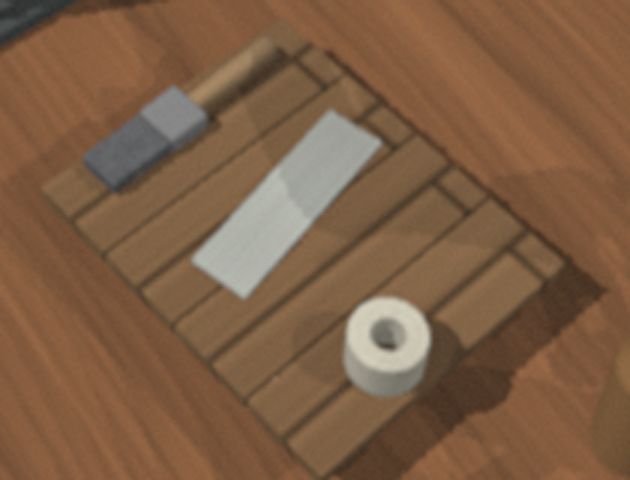

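View pics/si_stand.png

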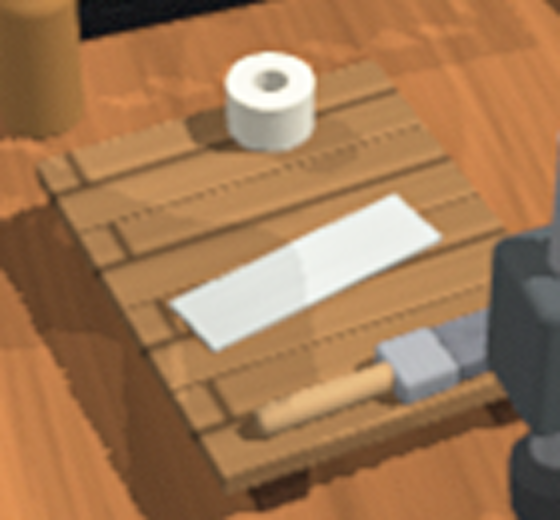

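View pics/sc_press.png

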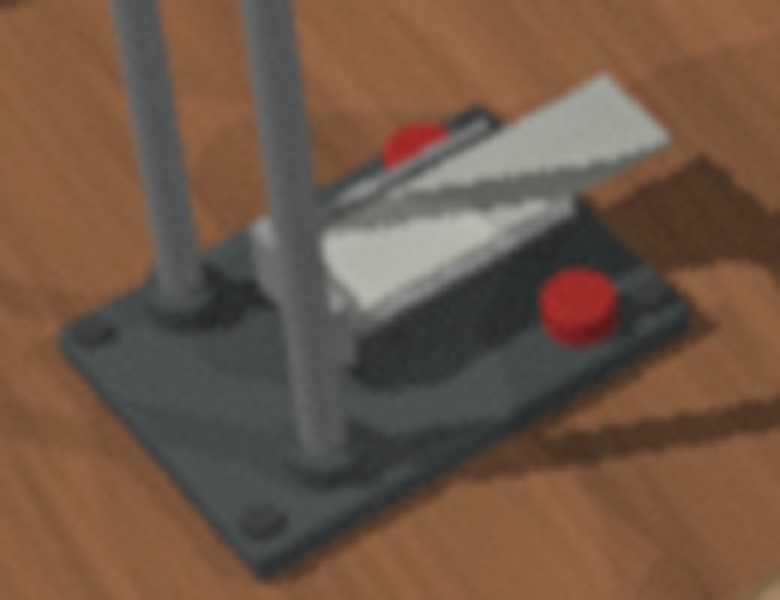

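View pics/si_press.png

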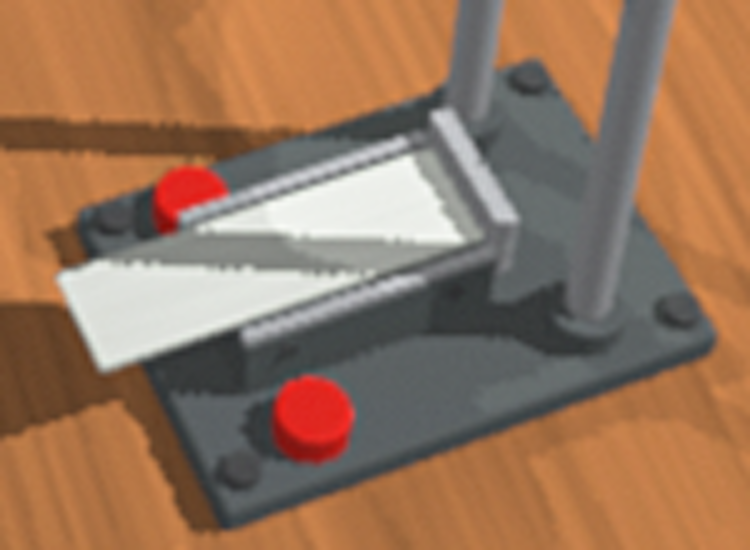

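```bash
cat > h.py <<'E'
import numpy as np
from scipy.optimize import least_squares
from scipy.spatial.transform import Rotation as R
def proj(K,T,P):
    P=np.atleast_2d(P); p=(P-T[:3,3])@T[:3,:3]; p=p@K.T; return p[:,:2]/p[:,2:]
def loc(p,P): # p x,y,yaw
    P=np.atleast_2d(P).astype(float); c,s=np.cos(p[2]),np.sin(p[2])
    return np.c_[p[0]+c*P[:,0]-s*P[:,1],p[1]+s*P[:,0]+c*P[:,1],P[:,2]]
def fit(obs,x0):
    # obs: list of (K,T,modelpts(mm, z world),pix)
    f=lambda p:np.concatenate([(proj(K,T,loc(p,np.array(M)/1000))-np.array(U)).ravel() for K,T,M,U in obs])
    r=least_squares(f,x0,loss='soft_l1'); return r.x,r.fun
def ray(K,T,uv,z):
    d=T[:3,:3]@np.linalg.solve(K,[uv[0],uv[1],1]); t=(z-T[2,3])/d[2]; return T[:3,3]+t*d
def toolT(o):
    T=np.eye(4);T[:3,:3]=R.from_quat(o["tool_rot"]).as_matrix();T[:3,3]=o["position"];return T
E
python3 - <<'E'
from rig import *
from h import *
np.set_printoptions(precision=4,suppress=True)
C={n:(calibration(n)["K"],calibration(n)["pose"]) for n in("scene","side")}
B={"a":("scene",250,265,3),"b":("side",260,160,4),"c":("scene",195,190,6),"d":("side",320,300,5)}
def ob(b,M,U):
    n,x,y,f=B[b]; U=(np.array(U)+.5)/f-.5+[x,y]; return (*C[n],M,U)
def rect(x0,x1,y0,y1,z): return {"--":(x0,y0,z),"-+":(x0,y1,z),"++":(x1,y1,z),"+-":(x1,y0,z)}
def mk(b,r,d): return ob(b,[r[k] for k in d],[d[k] for k in d])
S=rect(-130,130,-160,160,60)
for nm,o in {"stand":[mk("a",S,{"-+":(565,262),"++":(320,476),"+-":(42,190),"--":(285,22)}),mk("b",S,{"-+":(38,172),"++":(375,62),"--":(228,472)})],
 "spare":[mk("a",rect(-90,90,-26,26,63),{"--":(332,110),"-+":(383,143),"++":(245,298),"+-":(192,260)}),mk("b",rect(-90,90,-26,26,63),{"-+":(170,303),"--":(220,350),"+-":(440,238),"++":(397,195)})],
 "press":[mk("c",rect(-100,140,-85,85,20),{"+-":(62,333),"++":(262,560),"-+":(692,312),"--":(485,107)}),mk("d",rect(-100,140,-85,85,20),{"-+":(80,215),"--":(226,515),"+-":(712,335),"++":(540,62)})],
 "fitted":[mk("c",rect(-90,90,-26,26,63),{"--":(605,73),"-+":(670,138),"++":(360,318)}),mk("d",rect(-90,90,-26,26,63),{"-+":(57,278),"--":(103,372),"+-":(485,240),"++":(412,152)})]}.items():
    for oo in (o,o[:1],o[1:]):
        p,f=fit(oo,[.6,.2,0]); print(nm,p,f.round(1))
for b,uv,z,n in (("a",(388,325),100,"rolltop"),("b",(270,75),100,"rolltop"),("c",(578,293),38,"capb"),("d",(190,185),38,"capb"),("d",(312,400),38,"capa")):
    K,T,M,U=ob(b,[],[uv]); print(n,ray(K,T,U[0],z/1000))
for n,uv,z in (("scene",(476,373),.185),("side",(266,139),.185),("side",(382,432),.185)): print("bottle",ray(*C[n],uv,z))
E
```

```text
stand [0.6482 0.2    0.1478] [ 0.2  0.2  0.4  0.6 -0.6 -1.  -1.5 -2.  -0.3 -3.2  0.  -1.6 -0.3  0.5]
stand [0.6479 0.2007 0.1444] [ 0.5  0.7  0.4  0.8 -0.3 -1.1 -1.  -1.8]
stand [0.6472 0.1944 0.1509] [-0.3 -1.8  0.1 -0.4  0.2  2.3]
spare [0.6423 0.1784 0.3172] [-0.5 -0.5 -0.1 -0.4  0.  -0.4 -0.2 -0.4  0.3 -0.8 -1.1 -0.8  0.5 -0.8
 -0.5 -0.8]
spare [0.6425 0.1797 0.3137] [-0.2 -0.   0.2  0.1  0.1  0.  -0.1 -0.1]
spare [0.6419 0.1755 0.3222] [ 0.5  0.1 -0.8  0.1  0.7 -0.1 -0.4 -0.1]
press [ 0.6463 -0.2149  0.0907] [-1.3 -1.6 -0.6 -0.4  0.7 -1.9 -0.5 -2.3 -1.5 -1.7 -0.4 -0.2  2.1 -0.6
 -0.1 -2.2]
press [ 0.6479 -0.2092  0.0884] [-0.9 -0.2 -0.3  1.3  1.4 -0.2  0.2 -0.9]
press [ 0.6458 -0.2175  0.0918] [-1.4 -0.7 -0.2  0.9  2.4  0.4  0.  -1.4]
fitted [ 0.6044 -0.2188  0.1017] [-0.2 -0.7  0.3 -1.2 -1.3 -0.8 -0.5 -0.2 -0.2  0.1 -0.6 -0.8  3.  -1. ]
fitted [ 0.6052 -0.2151  0.115 ] [-0.1  0.   0.6 -0.6 -0.5  0.4]
fitted [ 0.6042 -0.22    0.0967] [-0.4  0.1 -0.2  0.4 -0.4 -0.2  3.3 -0.4]
rolltop [0.6581 0.3232 0.1   ]
rolltop [0.6616 0.3315 0.1   ]
capb [ 0.5902 -0.1591  0.038 ]
capb [ 0.5896 -0.1558  0.038 ]
capa [ 0.604  -0.2775  0.038 ]
bottle [0.5282 0.4626 0.185 ]
bottle [0.5216 0.4422 0.185 ]
bottle [ 0.5293 -0.461   0.185 ]
```

```bash
cat >> h.py <<'E'
def down(yaw): # tool z down, tool x at yaw
    c,s=np.cos(yaw),np.sin(yaw); return np.array([[c,s,0],[s,-c,0],[0,0,-1.]])
def delta(o,p,Rt):
    R0=R.from_quat(o["tool_rot"]).as_matrix()
    return (R0.T@(np.array(p)-o["position"])*100).round(2), R.from_matrix(R0.T@Rt).as_rotvec(degrees=True).round(2)
E
python3 - <<'E'
from rig import *
from h import *
import cv2
o=get_obs(); print(delta(o,[.642,.178,.22],down(.317)))
im=cv2.imread("pics/side0.png")[0:150,40:240]; cv2.imwrite("pics/grip.png",cv2.resize(im,None,fx=4,fy=4))
E
```

```text
(array([-21.1 ,  52.27,  -2.02]), array([3.000e-02, 1.100e-01, 4.899e+01]))
```

View pics/grip.png

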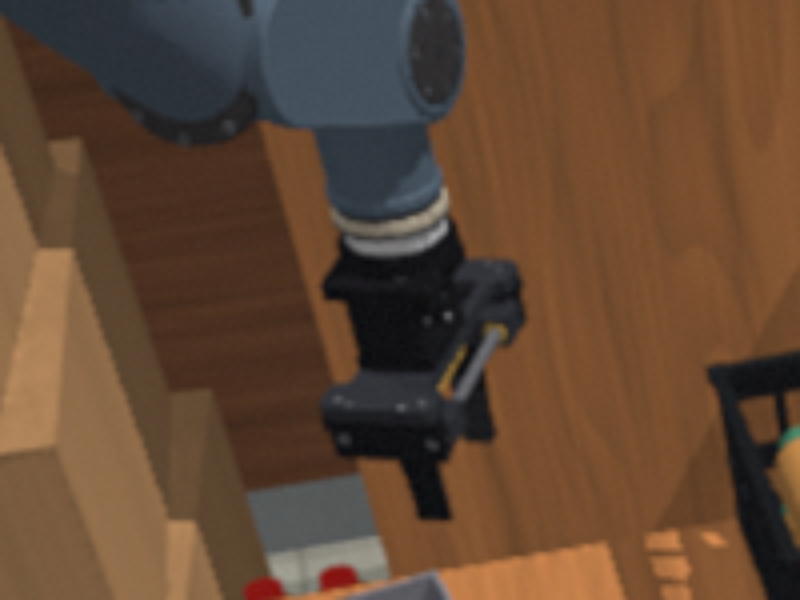

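Request:
drive_tool --plan '[{"offset": [-1.3,3.3,-0.7],"delta_rot": [0,0,3],"jaw": 8.7},{"offset": [-2.6,6.5,-1.4],"delta_rot": [0,0,6],"jaw": 7},{"offset": [-3.9,9.8,-2],"delta_rot": [0,0,9],"jaw": 5},{"offset": [-5.2,13,-2.5],"delta_rot": [0,0,12],"jaw": 3},{"offset": [-6.6,16.3,-3],"delta_rot": [0,0,15],"jaw": 2},{"offset": [-7.9,19.6,-3.5],"delta_rot": [0,0,18],"jaw": 2},{"offset": [-9.2,22.8,-4],"delta_rot": [0,0,21],"jaw": 2},{"offset": [-10.5,26,-4],"delta_rot": [0,0,24.5],"jaw": 2}]'

```text
time: 0.77
position: [0.4428, 0.3771, 0.2412]
tool_rot: [0.932, 0.362, 0.001, -0.0]
ft_force: [-0.4, 0.7, 0.6]
grip_width: 0.0482
```

Request:
drive_tool --plan '[{"offset": [1.3,3.5,0.2],"delta_rot": [0,0,3],"jaw": 2},{"offset": [0.5,7,0.4],"delta_rot": [0,0,6],"jaw": 2},{"offset": [0.8,10.5,0.6],"delta_rot": [0,0,9],"jaw": 2},{"offset": [1,14,0.8],"delta_rot": [0,0,12],"jaw": 2},{"offset": [1.2,17.5,1],"delta_rot": [0,0,15],"jaw": 2},{"offset": [1.2,21,1.4],"delta_rot": [0,0,18],"jaw": 2},{"offset": [1.2,24.5,1.8],"delta_rot": [0,0,21],"jaw": 2},{"offset": [1.2,28.1,2],"delta_rot": [0,0,24.5],"jaw": 2}]'

```text
time: 1.43
position: [0.6408, 0.1783, 0.2193]
tool_rot: [0.988, 0.156, -0.001, -0.0]
ft_force: [0.5, 0.3, 1.0]
grip_width: 0.0199
```

```bash
python3 - <<'E'
from rig import *
from h import *
import cv2
np.set_printoptions(precision=4,suppress=True)
o=get_obs(); print(o, delta(o,[.642,.178,.12],down(.317)))
cv2.imwrite("pics/w1.png",camera("wrist")[:,:,::-1])
im=camera("side")[:,:,::-1];cv2.imwrite("pics/s1.png",im)
np.save("w1pose.npy",toolT(o))
E
```

```text
{'time': 1.4333, 'q': array([ 0.1036,  0.5661,  1.3014,  0.0002,  1.2764, -0.2105]), 'joint_velocities': array([-0.54  ,  0.2939, -0.5012,  0.0031,  0.1957,  0.1985]), 'joint_torque': array([  1.1357, -48.7847, -17.8286,  -0.0388,  -0.0264,  -0.1799]), 'position': array([0.6408, 0.1783, 0.2193]), 'tool_rot': array([ 0.9877,  0.1564, -0.0011, -0.0002]), 'ft_force': array([0.5015, 0.2874, 0.9788]), 'moment': array([-0.048 ,  0.0398,  0.0022]), 'grip_width': 0.019859495657529435} (array([0.12, 0.07, 9.93]), array([-0.04,  0.13, -0.17]))
```

View pics/w1.png

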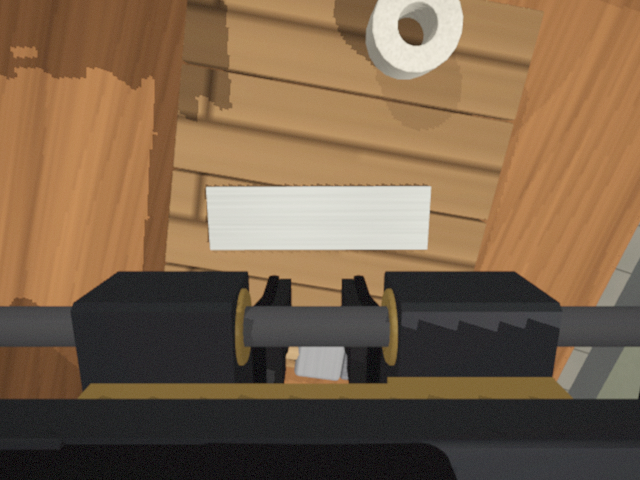

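View pics/s1.png

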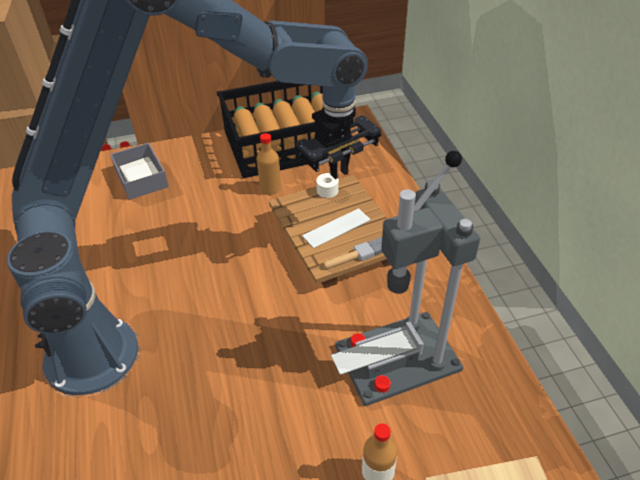

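The wrist view shows the spare with corners at (207,185), (430,186), (428,250) and (210,250). The left stand edge runs from about (181,60) to (165,262). The gripper body is 190 mm wide along the jaw axis. So I will grip the plate across its 52 mm width, tool down, on the overhanging end.

```bash
python3 - <<'E'
from rig import *
from h import *
np.set_printoptions(precision=4,suppress=True)
c=calibration("wrist"); T=np.load("w1pose.npy")@c["tool_from_camera"];K=c["K"]
P=[ray(K,T,u,.063) for u in ((207,185),(430,186),(428,250),(210,250))]
P=np.array(P);print(P,P.mean(0)); print([ray(K,T,u,.06) for u in((181,60),(165,262))])
o=get_obs(); print(o["time"],delta(o,[.642,.178,.08],down(.317)))
E
```

```text
[[0.5506 0.1751 0.063 ]
 [0.7211 0.2297 0.063 ]
 [0.7393 0.1796 0.063 ]
 [0.5664 0.1234 0.063 ]] [0.6443 0.177  0.063 ]
[array([0.5077, 0.2601, 0.06  ]), array([0.5323, 0.1003, 0.06  ])]
1.5333 (array([-0.13, -0.43, 13.9 ]), array([ 0.14, -0.04, -0.39]))
```

Request:
drive_tool --plan '[{"offset": [-0.1,-0.1,3.5],"delta_rot": [0,0,0],"jaw": 2},{"offset": [-0.1,-0.3,7],"delta_rot": [0,0,0],"jaw": 2},{"offset": [-0.1,-0.4,10],"delta_rot": [0,0,0],"jaw": 2},{"offset": [-0.1,-0.4,12.5],"delta_rot": [0,0,0],"jaw": 2},{"offset": [-0.1,-0.4,13.9],"delta_rot": [0,0,-0.4],"jaw": 2},{"offset": [-0.1,-0.4,14.4],"delta_rot": [0,0,-0.4],"jaw": 2},{"offset": [-0.1,-0.4,14.4],"delta_rot": [0,0,-0.4],"jaw": 2},{"offset": [-0.1,-0.4,14.4],"delta_rot": [0,0,-0.4],"jaw": 2}]'

```text
time: 2.2
position: [0.6387, 0.1836, 0.0769]
tool_rot: [0.987, 0.161, 0.0, -0.0]
ft_force: [0.0, -0.3, -0.2]
grip_width: 0.0201
```

```bash
python3 - <<'E'
from rig import *
from h import *
np.set_printoptions(precision=4,suppress=True)
o=get_obs(); print(o["time"],o["position"],o["ft_force"],delta(o,[.643,.1778,.063],down(.317)))
E
```

```text
2.2 [0.6387 0.1836 0.0769] [ 0.0464 -0.3238 -0.2391] (array([0.22, 0.69, 1.39]), array([ 0.  , -0.04,  0.41]))
```

Request:
drive_tool --plan '[{"offset": [0.2,0.7,0.5],"delta_rot": [0,0,0.4],"jaw": 2},{"offset": [0.2,0.7,0.9],"delta_rot": [0,0,0.4],"jaw": 2},{"offset": [0.2,0.7,1.1],"delta_rot": [0,0,0.4],"jaw": 2},{"offset": [0.2,0.7,1.2],"delta_rot": [0,0,0.4],"jaw": 2},{"offset": [0.2,0.7,1.3],"delta_rot": [0,0,0.4],"jaw": 2},{"offset": [0.2,0.7,1.35],"delta_rot": [0,0,0.4],"jaw": 2},{"offset": [0.2,0.7,1.4],"delta_rot": [0,0,0.4],"jaw": 2},{"offset": [0.2,0.7,1.4],"delta_rot": [0,0,0.4],"jaw": 2}]'

```text
time: 2.87
position: [0.6426, 0.1772, 0.0625]
tool_rot: [0.987, 0.158, -0.0, -0.0]
ft_force: [-0.2, 0.2, -0.4]
grip_width: 0.0199
```

Request:
drive_tool --plan '[{"offset": [0,0,0.03],"delta_rot": [0,0,0],"jaw": 2},{"offset": [0,0,0.06],"delta_rot": [0,0,0],"jaw": 2},{"offset": [0,0,0.09],"delta_rot": [0,0,0],"jaw": 2},{"offset": [0,0,0.12],"delta_rot": [0,0,0],"jaw": 2},{"offset": [0,0,0.14],"delta_rot": [0,0,0],"jaw": 2},{"offset": [0,0,0.15],"delta_rot": [0,0,0],"jaw": 2},{"offset": [0,0,0.15],"delta_rot": [0,0,0],"jaw": 2},{"offset": [0,0,0.15],"delta_rot": [0,0,0],"jaw": 2}]'

```text
time: 3.53
position: [0.6426, 0.1772, 0.0609]
tool_rot: [0.987, 0.158, -0.0, 0.0]
ft_force: [0.2, -1.3, -0.4]
grip_width: 0.0201
```

Request:
drive_tool --plan '[{"offset": [0,0,0.03],"delta_rot": [0,0,0],"jaw": 2},{"offset": [0,0,0.06],"delta_rot": [0,0,0],"jaw": 2},{"offset": [0,0,0.09],"delta_rot": [0,0,0],"jaw": 2},{"offset": [0,0,0.12],"delta_rot": [0,0,0],"jaw": 2},{"offset": [0,0,0.14],"delta_rot": [0,0,0],"jaw": 2},{"offset": [0,0,0.15],"delta_rot": [0,0,0],"jaw": 2},{"offset": [0,0,0.15],"delta_rot": [0,0,0],"jaw": 2},{"offset": [0,0,0.15],"delta_rot": [0,0,0],"jaw": 2}]'

```text
time: 4.2
position: [0.6426, 0.1772, 0.0595]
tool_rot: [0.987, 0.158, 0.0, 0.0]
ft_force: [0.3, 0.2, 0.4]
grip_width: 0.0198
```

```bash
python3 - <<'E'
from rig import *
from h import *
import cv2
np.set_printoptions(precision=4,suppress=True)
o=get_obs(); print(o["time"],o["position"],o["ft_force"])
im=camera("side")[130:290,240:440,::-1];cv2.imwrite("pics/s2.png",cv2.resize(im,None,fx=4,fy=3.75,interpolation=cv2.INTER_CUBIC))
E
```

```text
4.2 [0.6426 0.1772 0.0595] [0.31   0.232  0.4279]
```

View pics/s2.png

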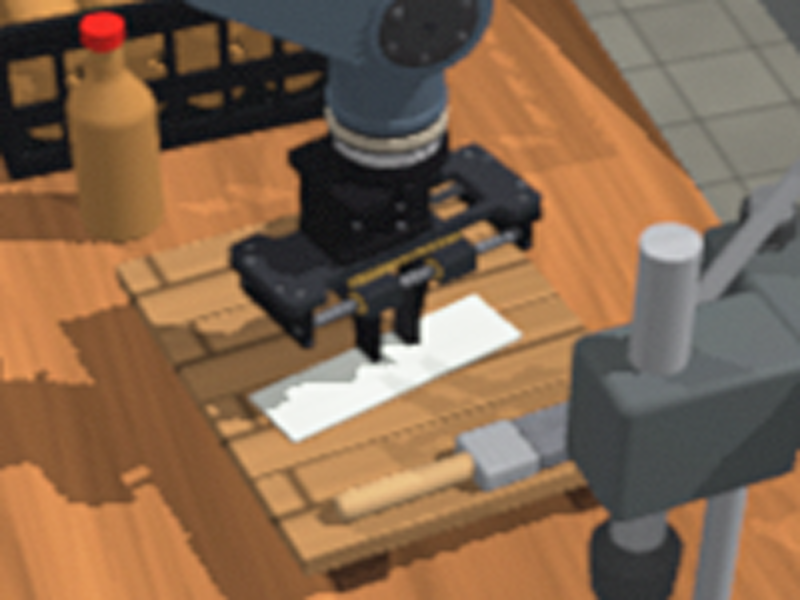

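The side view shows the fingertips near the plate's middle (390,350), with no contact force yet. I'll keep lowering.

Request:
drive_tool --plan '[{"offset": [0,0,0.04],"delta_rot": [0,0,0],"jaw": 2},{"offset": [0,0,0.08],"delta_rot": [0,0,0],"jaw": 2},{"offset": [0,0,0.12],"delta_rot": [0,0,0],"jaw": 2},{"offset": [0,0,0.15],"delta_rot": [0,0,0],"jaw": 2},{"offset": [0,0,0.18],"delta_rot": [0,0,0],"jaw": 2},{"offset": [0,0,0.2],"delta_rot": [0,0,0],"jaw": 2},{"offset": [0,0,0.2],"delta_rot": [0,0,0],"jaw": 2},{"offset": [0,0,0.2],"delta_rot": [0,0,0],"jaw": 2}]'

```text
time: 4.92
position: [0.6426, 0.1772, 0.0574]
tool_rot: [0.987, 0.158, -0.0, 0.0]
ft_force: [-0.0, -0.2, 0.9]
grip_width: 0.0202
```

Request:
drive_tool --plan '[{"offset": [0,0,0.04],"delta_rot": [0,0,0],"jaw": 2},{"offset": [0,0,0.08],"delta_rot": [0,0,0],"jaw": 2},{"offset": [0,0,0.12],"delta_rot": [0,0,0],"jaw": 2},{"offset": [0,0,0.15],"delta_rot": [0,0,0],"jaw": 2},{"offset": [0,0,0.18],"delta_rot": [0,0,0],"jaw": 2},{"offset": [0,0,0.2],"delta_rot": [0,0,0],"jaw": 2},{"offset": [0,0,0.2],"delta_rot": [0,0,0],"jaw": 2},{"offset": [0,0,0.2],"delta_rot": [0,0,0],"jaw": 2}]'

```text
time: 5.58
position: [0.6426, 0.1772, 0.0554]
tool_rot: [0.987, 0.158, -0.0, -0.0]
ft_force: [-0.7, 0.3, 0.0]
grip_width: 0.0203
```

```bash
python3 - <<'E'
from rig import *
from h import *
import cv2
np.set_printoptions(precision=4,suppress=True)
o=get_obs(); print(o["time"],o["position"],o["ft_force"],o["moment"],o["joint_torque"])
im=camera("wrist")[:,:,::-1];cv2.imwrite("pics/w3.png",im)
E
```

```text
5.5833 [0.6426 0.1772 0.0554] [-0.6867  0.3092  0.0412] [-0.094   0.0739  0.0091] [ -0.0008 -49.8831 -14.0695   0.0543   0.0535  -0.    ]
```

View pics/w3.png

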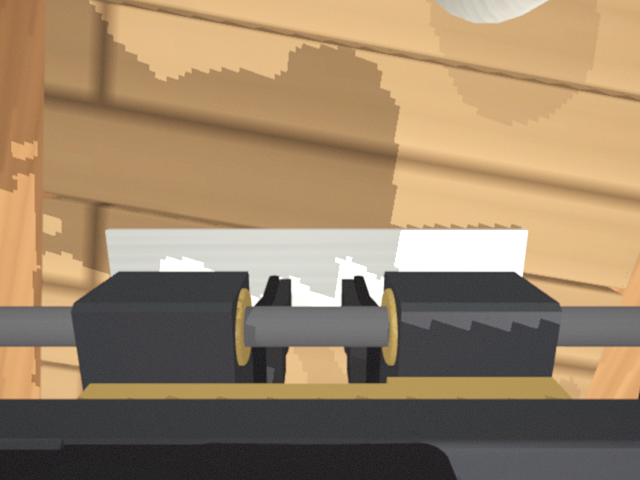

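```bash
python3 - <<'E'
from rig import *
from h import *
import cv2
np.set_printoptions(precision=4,suppress=True)
c=calibration("side");w=calibration("wrist");wc=w["tool_from_camera"]
Rm=down(.317);p=np.array([.6426,.1772,.0595])
for z in (-.04,-.03,-.02,-.01,0):
    P=np.array([[s*x,y,z] for s in(-1,1) for x in (.010,.02) for y in(-.0095,.0095)])
    u=proj(c["K"],c["pose"],P@Rm.T+p); print(z,((u-[240,130])*[4,3.75]).round(0).tolist())
    print("   wrist",proj(w["K"],wc,P).round(0).tolist())
im=camera("side")[190:250,300:370,::-1];cv2.imwrite("pics/s3.png",cv2.resize(im,None,fx=10,fy=10,interpolation=cv2.INTER_CUBIC))
im=cv2.imread("pics/w3.png")[220:400,220:420];cv2.imwrite("pics/w3z.png",cv2.resize(im,None,fx=3.3,fy=3.3))
E
```

```text
-0.04 [[367.0, 322.0], [384.0, 337.0], [354.0, 328.0], [371.0, 343.0], [392.0, 311.0], [409.0, 326.0], [405.0, 305.0], [422.0, 320.0]]
   wrist [[286.0, 292.0], [287.0, 339.0], [258.0, 292.0], [260.0, 339.0], [341.0, 292.0], [340.0, 339.0], [368.0, 292.0], [367.0, 339.0]]
-0.03 [[367.0, 333.0], [384.0, 348.0], [354.0, 338.0], [371.0, 354.0], [392.0, 321.0], [409.0, 336.0], [404.0, 316.0], [421.0, 331.0]]
   wrist [[288.0, 282.0], [288.0, 327.0], [262.0, 282.0], [263.0, 327.0], [339.0, 282.0], [339.0, 327.0], [365.0, 282.0], [364.0, 327.0]]
-0.02 [[367.0, 343.0], [384.0, 359.0], [354.0, 349.0], [371.0, 364.0], [392.0, 332.0], [409.0, 347.0], [404.0, 326.0], [421.0, 341.0]]
   wrist [[289.0, 274.0], [290.0, 317.0], [265.0, 274.0], [266.0, 317.0], [338.0, 274.0], [337.0, 317.0], [362.0, 274.0], [361.0, 317.0]]
-0.01 [[367.0, 354.0], [384.0, 369.0], [354.0, 359.0], [371.0, 375.0], [392.0, 342.0], [409.0, 358.0], [404.0, 337.0], [421.0, 352.0]]
   wrist [[291.0, 266.0], [291.0, 307.0], [267.0, 266.0], [269.0, 307.0], [337.0, 266.0], [336.0, 307.0], [360.0, 266.0], [359.0, 307.0]]
0 [[367.0, 364.0], [384.0, 379.0], [354.0, 370.0], [371.0, 385.0], [392.0, 353.0], [409.0, 368.0], [404.0, 347.0], [421.0, 362.0]]
   wrist [[292.0, 260.0], [292.0, 299.0], [270.0, 260.0], [271.0, 299.0], [336.0, 260.0], [335.0, 299.0], [358.0, 260.0], [357.0, 299.0]]
```

View pics/s3.png

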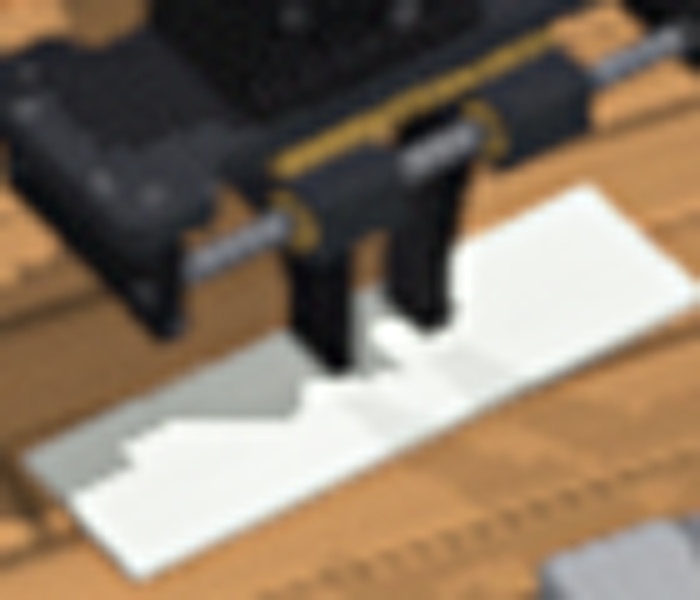

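View pics/w3z.png

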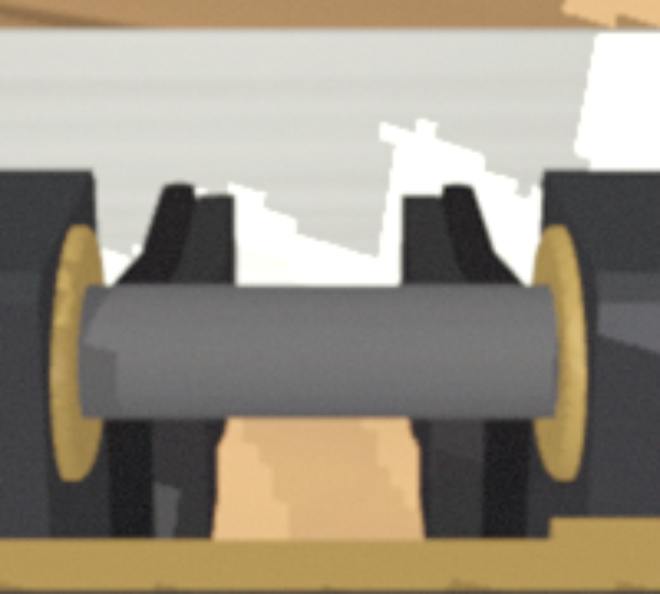

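The wrist and side views both put the fingertips about 20 mm behind the reported TCP, so roughly 10 mm above the plate. I'll lower on and watch the force.

Request:
drive_tool --plan '[{"offset": [0,0,0.15],"delta_rot": [0,0,0],"jaw": 2},{"offset": [0,0,0.3],"delta_rot": [0,0,0],"jaw": 2},{"offset": [0,0,0.45],"delta_rot": [0,0,0],"jaw": 2},{"offset": [0,0,0.55],"delta_rot": [0,0,0],"jaw": 2},{"offset": [0,0,0.65],"delta_rot": [0,0,0],"jaw": 2},{"offset": [0,0,0.7],"delta_rot": [0,0,0],"jaw": 2},{"offset": [0,0,0.7],"delta_rot": [0,0,0],"jaw": 2},{"offset": [0,0,0.7],"delta_rot": [0,0,0],"jaw": 2}]'

```text
time: 6.35
position: [0.6426, 0.1772, 0.0484]
tool_rot: [0.987, 0.158, -0.0, -0.0]
ft_force: [0.7, 0.2, 0.2]
grip_width: 0.0198
```

Request:
drive_tool --plan '[{"offset": [0,0,0.04],"delta_rot": [0,0,0],"jaw": 2},{"offset": [0,0,0.08],"delta_rot": [0,0,0],"jaw": 2},{"offset": [0,0,0.12],"delta_rot": [0,0,0],"jaw": 2},{"offset": [0,0,0.15],"delta_rot": [0,0,0],"jaw": 2},{"offset": [0,0,0.18],"delta_rot": [0,0,0],"jaw": 2},{"offset": [0,0,0.2],"delta_rot": [0,0,0],"jaw": 2},{"offset": [0,0,0.2],"delta_rot": [0,0,0],"jaw": 2},{"offset": [0,0,0.2],"delta_rot": [0,0,0],"jaw": 2}]'

```text
time: 7.02
position: [0.6426, 0.1772, 0.0464]
tool_rot: [0.987, 0.158, -0.0, -0.0]
ft_force: [0.5, 0.3, -0.1]
grip_width: 0.0198
```

Request:
drive_tool --plan '[{"offset": [0,0,0.04],"delta_rot": [0,0,0],"jaw": 2},{"offset": [0,0,0.08],"delta_rot": [0,0,0],"jaw": 2},{"offset": [0,0,0.12],"delta_rot": [0,0,0],"jaw": 2},{"offset": [0,0,0.15],"delta_rot": [0,0,0],"jaw": 2},{"offset": [0,0,0.18],"delta_rot": [0,0,0],"jaw": 2},{"offset": [0,0,0.2],"delta_rot": [0,0,0],"jaw": 2},{"offset": [0,0,0.2],"delta_rot": [0,0,0],"jaw": 2},{"offset": [0,0,0.2],"delta_rot": [0,0,0],"jaw": 2}]'

```text
time: 7.68
position: [0.6426, 0.1772, 0.0444]
tool_rot: [0.987, 0.158, -0.0, 0.0]
ft_force: [-0.1, -0.3, -0.4]
grip_width: 0.0196
```

Request:
drive_tool --plan '[{"offset": [0,0,0.04],"delta_rot": [0,0,0],"jaw": 2},{"offset": [0,0,0.08],"delta_rot": [0,0,0],"jaw": 2},{"offset": [0,0,0.12],"delta_rot": [0,0,0],"jaw": 2},{"offset": [0,0,0.15],"delta_rot": [0,0,0],"jaw": 2},{"offset": [0,0,0.18],"delta_rot": [0,0,0],"jaw": 2},{"offset": [0,0,0.2],"delta_rot": [0,0,0],"jaw": 2},{"offset": [0,0,0.2],"delta_rot": [0,0,0],"jaw": 2},{"offset": [0,0,0.2],"delta_rot": [0,0,0],"jaw": 2}]'

```text
time: 8.35
position: [0.6426, 0.1772, 0.0424]
tool_rot: [0.987, 0.158, -0.0, -0.0]
ft_force: [-0.4, 0.5, -0.4]
grip_width: 0.0202
```

```bash
python3 - <<'E'
from rig import *
from h import *
import cv2
o=get_obs(); print(o["time"],o["position"],o["ft_force"],o["joint_torque"])
im=camera("side")[190:250,300:370,::-1];cv2.imwrite("pics/s4.png",cv2.resize(im,None,fx=10,fy=10,interpolation=cv2.INTER_CUBIC))
E
```

```text
8.35 [0.6426032  0.17717696 0.0424163 ] [-0.37295054  0.45264717 -0.42297935] [-7.22338773e-04 -5.01315486e+01 -1.36532441e+01  5.34221611e-02
  5.36182278e-02 -2.05854695e-05]
```

View pics/s4.png

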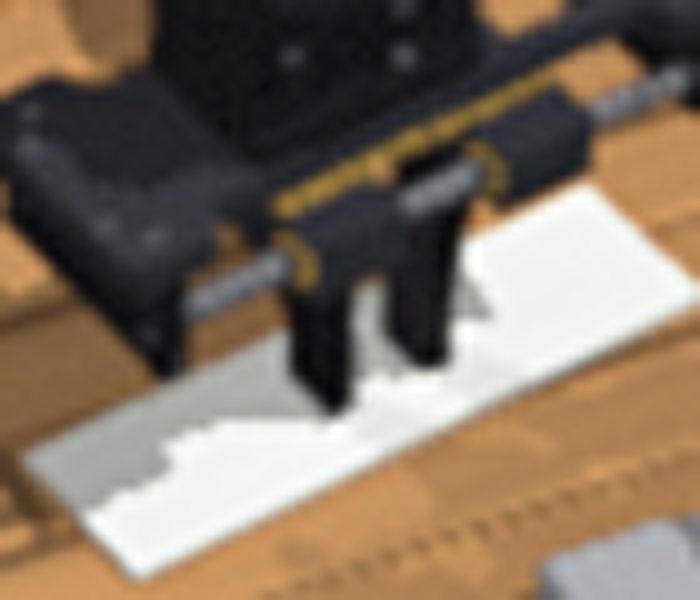

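```bash
python3 - <<'E'
from rig import *
from h import *
c=calibration("side")
Rm=down(.317);p=np.array([.6426,.1772,.0424])
for px in ((333.5,231.5),(343.8,226.5)):
  for z in (.063,.067,.071,.075):
    print(z,((ray(c["K"],c["pose"],px,z)-p)@Rm*1000).round(1))
E
```

```text
0.063 [-17.8   9.8 -20.6]
0.067 [-20.2  13.2 -24.6]
0.071 [-22.5  16.6 -28.6]
0.075 [-24.9  19.9 -32.6]
0.063 [ 14.9   9.9 -20.6]
0.067 [ 12.5  13.3 -24.6]
0.071 [ 10.   16.7 -28.6]
0.075 [  7.5  20.1 -32.6]
```

Request:
drive_tool --plan '[{"offset": [0,0,0.04],"delta_rot": [0,0,0],"jaw": 2},{"offset": [0,0,0.08],"delta_rot": [0,0,0],"jaw": 2},{"offset": [0,0,0.12],"delta_rot": [0,0,0],"jaw": 2},{"offset": [0,0,0.15],"delta_rot": [0,0,0],"jaw": 2},{"offset": [0,0,0.18],"delta_rot": [0,0,0],"jaw": 2},{"offset": [0,0,0.2],"delta_rot": [0,0,0],"jaw": 2},{"offset": [0,0,0.2],"delta_rot": [0,0,0],"jaw": 2},{"offset": [0,0,0.2],"delta_rot": [0,0,0],"jaw": 2}]'

```text
time: 9.07
position: [0.6427, 0.1772, 0.0414]
tool_rot: [0.987, 0.158, 0.0, 0.0]
ft_force: [-1.8, 0.0, 5.4]
grip_width: 0.0199
```

Contact at 5.4 N. Now I'll slide along the plate's −x.

Request:
drive_tool --plan '[{"offset": [0,0,0.04],"delta_rot": [0,0,0],"jaw": 2},{"offset": [-0.2,0,0.04],"delta_rot": [0,0,0],"jaw": 2},{"offset": [-0.6,0,0.04],"delta_rot": [0,0,0],"jaw": 2},{"offset": [-1.0,0,0.04],"delta_rot": [0,0,0],"jaw": 2},{"offset": [-1.4,0,0.04],"delta_rot": [0,0,0],"jaw": 2},{"offset": [-1.8,0,0.04],"delta_rot": [0,0,0],"jaw": 2},{"offset": [-2.2,0,0.04],"delta_rot": [0,0,0],"jaw": 2},{"offset": [-2.5,0,0.04],"delta_rot": [0,0,0],"jaw": 2}]'

```text
time: 9.73
position: [0.6207, 0.1695, 0.0414]
tool_rot: [0.987, 0.158, 0.002, 0.0]
ft_force: [2.4, 0.1, 5.5]
grip_width: 0.0199
```

```bash
python3 - <<'E'
from rig import *
from h import *
import cv2
o=get_obs(); print(o["time"],o["position"],o["ft_force"])
im=camera("wrist")[:,:,::-1];cv2.imwrite("pics/w5.png",im)
E
```

```text
9.7333 [0.62071299 0.16948213 0.04138234] [2.38253207 0.1259891  5.49926174]
```

View pics/w5.png

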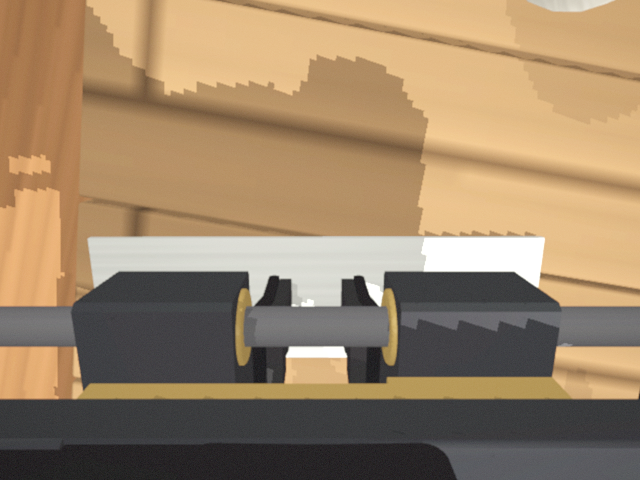

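The plate follows the fingers: it is still centred in the wrist view, with its end at (89,238) near the stand edge. I'll continue.

Request:
drive_tool --plan '[{"offset": [-0.4,0,0.02],"delta_rot": [0,0,0],"jaw": 2},{"offset": [-0.8,0,0.02],"delta_rot": [0,0,0],"jaw": 2},{"offset": [-1.3,0,0.02],"delta_rot": [0,0,0],"jaw": 2},{"offset": [-1.8,0,0.02],"delta_rot": [0,0,0],"jaw": 2},{"offset": [-2.3,0,0.02],"delta_rot": [0,0,0],"jaw": 2},{"offset": [-2.8,0,0.02],"delta_rot": [0,0,0],"jaw": 2},{"offset": [-3.2,0,0.02],"delta_rot": [0,0,0],"jaw": 2},{"offset": [-3.5,0,0.02],"delta_rot": [0,0,0],"jaw": 2}]'

```text
time: 10.45
position: [0.5879, 0.1586, 0.0414]
tool_rot: [0.987, 0.158, 0.003, 0.0]
ft_force: [2.7, 0.9, 6.5]
grip_width: 0.0201
```

Request:
drive_tool --plan '[{"offset": [-0.4,0,0.0],"delta_rot": [0,0,0],"jaw": 2},{"offset": [-0.8,0,0.0],"delta_rot": [0,0,0],"jaw": 2},{"offset": [-1.2,0,0.0],"delta_rot": [0,0,0],"jaw": 2},{"offset": [-1.6,0,0.0],"delta_rot": [0,0,0],"jaw": 2},{"offset": [-2,0,0.0],"delta_rot": [0,0,0],"jaw": 2},{"offset": [-2.3,0,0.0],"delta_rot": [0,0,0],"jaw": 2},{"offset": [-2.4,0,0.0],"delta_rot": [0,0,0],"jaw": 2},{"offset": [-2.4,0,0.0],"delta_rot": [0,0,0],"jaw": 2}]'

```text
time: 11.12
position: [0.565, 0.151, 0.0414]
tool_rot: [0.987, 0.158, 0.003, 0.0]
ft_force: [1.9, 0.9, 8.4]
grip_width: 0.02
```

```bash
python3 - <<'E'
from rig import *
from h import *
import cv2
o=get_obs(); print(o["time"],o["position"],o["ft_force"],o["q"]);np.save("w6pose.npy",toolT(o))
im=camera("wrist")[:,:,::-1];cv2.imwrite("pics/w6.png",im)
E
```

```text
11.1167 [0.56500789 0.15102529 0.04135937] [1.87378702 0.87094794 8.43032883] [ 7.02329502e-02  6.93416329e-01  1.66196517e+00  1.47960792e-05
  7.80719983e-01 -2.46379870e-01]
```

View pics/w6.png

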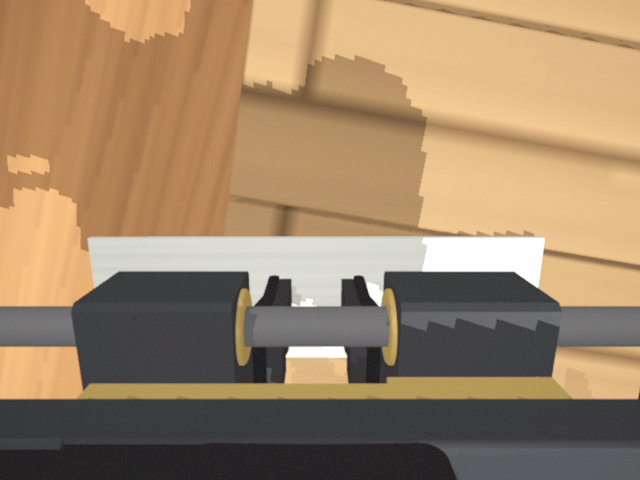

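Overhang is about 51 mm by the wrist view: end at column 89, edge at 225, far end at 545. Next I let go by lifting straight up, then turn the tool 90° and open the jaws.

Request:
drive_tool --plan '[{"offset": [0,0,-1],"delta_rot": [0,0,0],"jaw": 2},{"offset": [0,0,-3],"delta_rot": [0,0,0],"jaw": 2},{"offset": [-1,0,-6],"delta_rot": [0,0,-7],"jaw": 3},{"offset": [-3,0,-9],"delta_rot": [0,0,-14],"jaw": 4},{"offset": [-5,0,-12],"delta_rot": [0,0,-21],"jaw": 5},{"offset": [-7,0,-14],"delta_rot": [0,0,-28],"jaw": 6},{"offset": [-7.5,0,-14],"delta_rot": [0,0,-35],"jaw": 7},{"offset": [-7.5,0,-14],"delta_rot": [0,0,-42],"jaw": 7.2}]'

```text
time: 11.83
position: [0.4892, 0.1273, 0.1814]
tool_rot: [0.864, 0.504, -0.0, 0.0]
ft_force: [-0.5, -0.0, -0.8]
grip_width: 0.0521
```

Request:
drive_tool --plan '[{"offset": [0,0,0],"delta_rot": [0,0,-7],"jaw": 7.2},{"offset": [0,0,0],"delta_rot": [0,0,-14],"jaw": 7.2},{"offset": [0,0,0],"delta_rot": [0,0,-21],"jaw": 7.2},{"offset": [0,0,0],"delta_rot": [0,0,-28],"jaw": 7.2},{"offset": [0,0,0],"delta_rot": [0,0,-35],"jaw": 7.2},{"offset": [0,0,0],"delta_rot": [0,0,-42],"jaw": 7.2},{"offset": [0,0,0],"delta_rot": [0,0,-48],"jaw": 7.2},{"offset": [0,0,0],"delta_rot": [0,0,-48],"jaw": 7.2}]'

```text
time: 12.5
position: [0.4904, 0.1275, 0.1796]
tool_rot: [0.586, 0.81, -0.001, -0.001]
ft_force: [0.6, -0.0, 0.1]
grip_width: 0.0718
```

```bash
python3 - <<'E'
from rig import *
from h import *
import cv2
camera("side") 
o=get_obs(); print(o["time"],o["position"],o["ft_force"],o["q"],delta(o,[.4937,.1276,.026],down(.317+np.pi/2)));np.save("w7pose.npy",toolT(o))
im=camera("wrist")[:,:,::-1];cv2.imwrite("pics/w7.png",im)
E
```

```text
12.55 [0.49053551 0.12756926 0.17966023] [-0.45164666 -0.60521353 -0.37991123] [ 3.36692624e-02  3.99041529e-01  1.74679003e+00 -5.77575579e-05
  9.97458924e-01 -1.85168414e+00] (array([-0.1 ,  0.33, 15.37]), array([-0.09, -0.02, -0.14]))
```

View pics/w7.png

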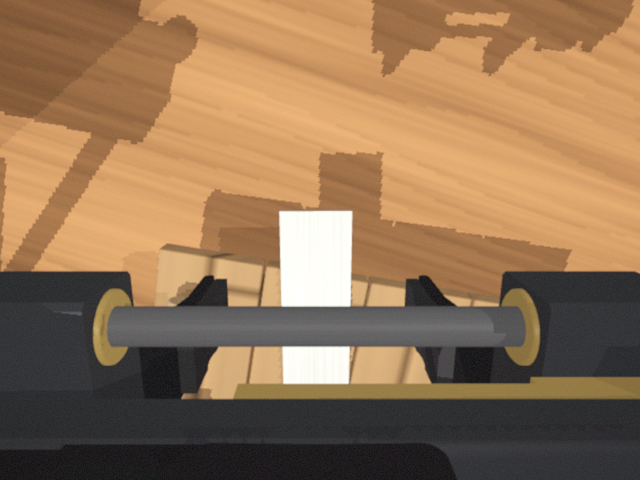

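The wrist view shows the plate hanging over, with end corners (279,211) and (352,211). The stand edge runs from (163,246) to (490,299).

```bash
python3 - <<'E'
from rig import *
from h import *
np.set_printoptions(precision=4,suppress=True)
c=calibration("wrist"); T=np.load("w7pose.npy")@c["tool_from_camera"];K=c["K"]
P=np.array([ray(K,T,u,.063) for u in ((279,211),(352,211),(283,383),(350,383))]);print(P)
m=P[:2].mean(0); a=P[2:].mean(0)-m; a/=np.linalg.norm(a); print("end",m,"yaw",np.arctan2(a[1],a[0]),"width",np.linalg.norm(P[0]-P[1]))
E_=np.array([ray(K,T,u,.06) for u in((163,246),(490,299))]); print(E_)
d=E_[1]-E_[0]; n=np.array([d[1],-d[0],0])/np.linalg.norm(d); print("overhang",(m-E_[0])@n)
g=m+.014*a; yaw=np.arctan2(a[1],a[0])
o=get_obs(); print(delta(o,[g[0],g[1],.026],down(yaw+np.pi/2)))
E
```

```text
[[0.4887 0.0981 0.063 ]
 [0.4724 0.1482 0.063 ]
 [0.6213 0.1416 0.063 ]
 [0.6048 0.1926 0.063 ]]
end [0.4805 0.1232 0.063 ] yaw 0.320187948633255 width 0.052594682916920175
[[0.5411 0.0238 0.06  ]
 [0.5047 0.2718 0.06  ]]
overhang -0.045521012995628066
(array([-0.1 ,  0.31, 15.37]), array([-0.07, -0.02, -0.35]))
```

Overhang is 46–51 mm depending on the estimate. I'll descend over the end and grip.

Request:
drive_tool --plan '[{"offset": [-0.1,0.3,3],"delta_rot": [0,0,-0.3],"jaw": 7.2},{"offset": [-0.1,0.3,6],"delta_rot": [0,0,-0.3],"jaw": 7.2},{"offset": [-0.1,0.3,9],"delta_rot": [0,0,-0.3],"jaw": 7.2},{"offset": [-0.1,0.3,11],"delta_rot": [0,0,-0.3],"jaw": 7.2},{"offset": [-0.1,0.3,12.5],"delta_rot": [0,0,-0.3],"jaw": 7.2},{"offset": [-0.1,0.3,14],"delta_rot": [0,0,-0.3],"jaw": 7.2},{"offset": [-0.1,0.3,15],"delta_rot": [0,0,-0.3],"jaw": 7.2},{"offset": [-0.1,0.3,15.4],"delta_rot": [0,0,-0.3],"jaw": 7.2}]'

```text
time: 13.27
position: [0.4936, 0.1275, 0.0244]
tool_rot: [0.585, 0.811, -0.001, -0.001]
ft_force: [-0.2, -0.2, 0.6]
grip_width: 0.0718
```

Request:
drive_tool --plan '[{"offset": [0,0,0],"delta_rot": [0,0,0],"jaw": 7.2},{"offset": [0,0,0],"delta_rot": [0,0,0],"jaw": 7.2},{"offset": [0,0,0],"delta_rot": [0,0,0],"jaw": 6.5},{"offset": [0,0,0],"delta_rot": [0,0,0],"jaw": 6},{"offset": [0,0,0],"delta_rot": [0,0,0],"jaw": 5.7},{"offset": [0,0,0],"delta_rot": [0,0,0],"jaw": 5.6},{"offset": [0,0,0],"delta_rot": [0,0,0],"jaw": 5.6},{"offset": [0,0,0],"delta_rot": [0,0,0],"jaw": 5.6}]'

```text
time: 13.93
position: [0.4948, 0.1276, 0.0261]
tool_rot: [0.585, 0.811, 0.0, 0.0]
ft_force: [0.5, -0.1, 0.1]
grip_width: 0.0565
```

```bash
python3 - <<'E'
from rig import *
from h import *
import cv2
o=get_obs(); print(o["time"],o["position"],o["ft_force"],o["grip_width"]);np.save("w8pose.npy",toolT(o))
im=camera("wrist")[:,:,::-1];cv2.imwrite("pics/w8.png",im)
im=camera("side")[170:270,250:380,::-1];cv2.imwrite("pics/s8.png",cv2.resize(im,None,fx=6,fy=6,interpolation=cv2.INTER_CUBIC))
E
```

```text
13.9333 [0.49480018 0.1276381  0.02608388] [ 0.47441736 -0.07709867  0.09690103] 0.05651748921646308
```

View pics/w8.png

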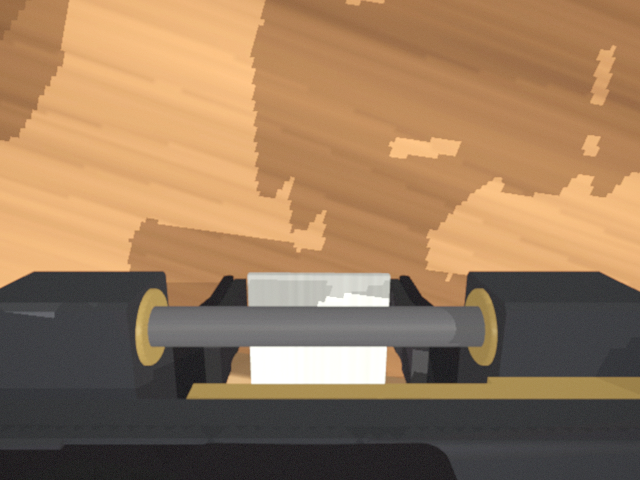

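View pics/s8.png

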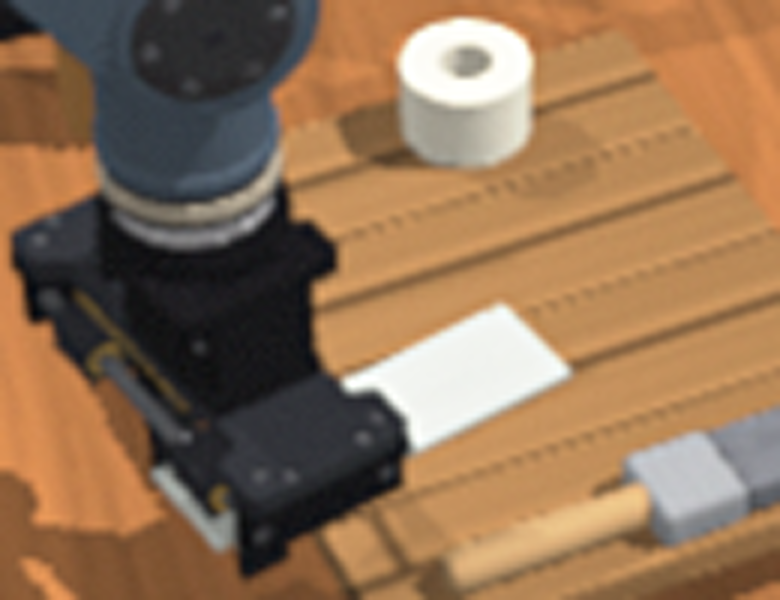

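The fingers straddle the end, which lies about 15 mm in front of the grip centre. I'll close now.

Request:
drive_tool --plan '[{"offset": [0,0,0],"delta_rot": [0,0,0],"jaw": 5.2},{"offset": [0,0,0],"delta_rot": [0,0,0],"jaw": 5.0},{"offset": [0,0,0],"delta_rot": [0,0,0],"jaw": 4.5},{"offset": [0,0,0],"delta_rot": [0,0,0],"jaw": 4.5},{"offset": [0,0,0],"delta_rot": [0,0,0],"jaw": 4.5},{"offset": [0,0,0],"delta_rot": [0,0,0],"jaw": 4.5},{"offset": [0,0,-0.2],"delta_rot": [0,0,0],"jaw": 4.5},{"offset": [0,0,-0.5],"delta_rot": [0,0,0],"jaw": 4.5}]' --squeeze 50

```text
time: 14.7
position: [0.4943, 0.1276, 0.0307]
tool_rot: [0.585, 0.811, -0.0, -0.0]
ft_force: [-0.1, -0.2, -0.9]
grip_width: 0.0504
```

Request:
drive_tool --plan '[{"offset": [0,0,-0.5],"delta_rot": [0,0,0],"jaw": 4.5},{"offset": [0,0,-1],"delta_rot": [0,0,0],"jaw": 4.5},{"offset": [0,0,-1.5],"delta_rot": [0,0,0],"jaw": 4.5},{"offset": [0,0,-2],"delta_rot": [0,0,0],"jaw": 4.5},{"offset": [0,0,-3],"delta_rot": [0,0,0],"jaw": 4.5},{"offset": [0,0,-4],"delta_rot": [0,0,0],"jaw": 4.5},{"offset": [0,0,-5],"delta_rot": [0,0,0],"jaw": 4.5},{"offset": [0,0,-6],"delta_rot": [0,0,0],"jaw": 4.5}]'

```text
time: 15.37
position: [0.4948, 0.1276, 0.0922]
tool_rot: [0.585, 0.811, 0.0, 0.0]
ft_force: [-0.1, 0.4, -1.0]
grip_width: 0.0503
```

```bash
python3 - <<'E'
from rig import *
from h import *
import cv2
o=get_obs(); print(o["time"],o["position"],o["ft_force"],o["moment"],o["grip_width"]);np.save("w9pose.npy",toolT(o))
im=camera("wrist")[:,:,::-1];cv2.imwrite("pics/w9.png",im)
im=camera("side")[170:270,250:380,::-1];cv2.imwrite("pics/s9.png",cv2.resize(im,None,fx=6,fy=6,interpolation=cv2.INTER_CUBIC))
E
```

```text
15.3667 [0.49484212 0.1276319  0.09218829] [-0.05978846  0.43089169 -0.99012752] [ 0.06638596  0.08735148 -0.01713843] 0.050275115572390006
```

View pics/s9.png

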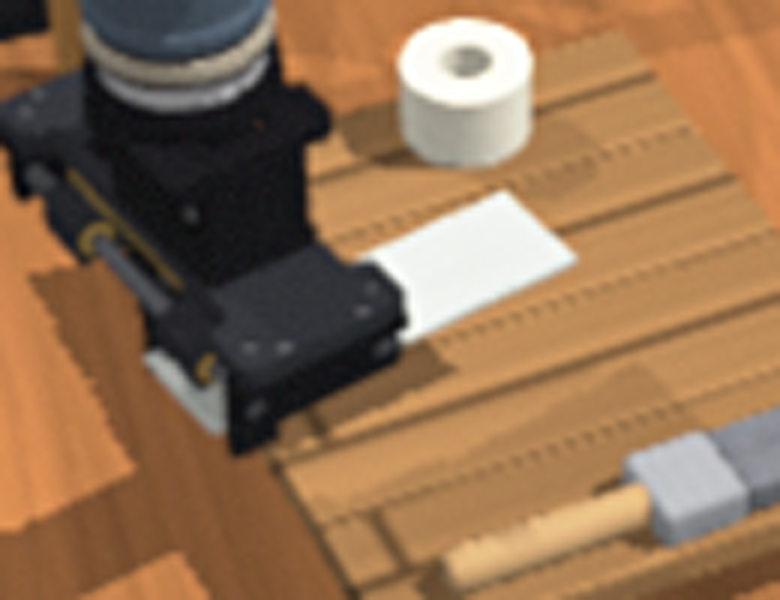

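View pics/w9.png

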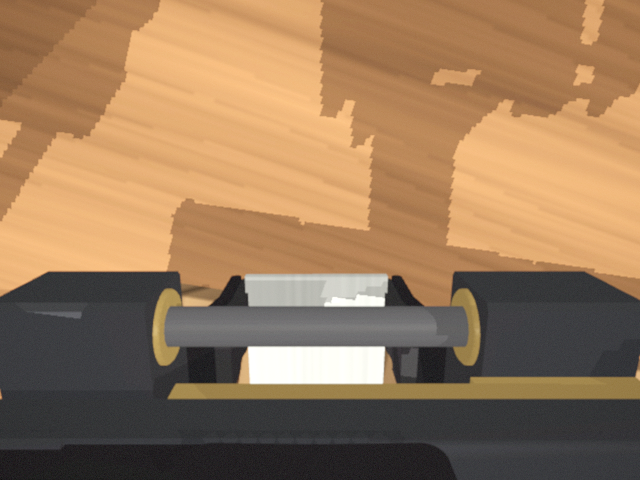

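Held and lifted, about 0.9 N on the wrist. I'll check its pitch from the far corners in the side view, at (498,192) and (575,258) in the zoom.

```bash
cat > pitch.py <<'E'
from rig import *
from h import *
def pitch(Tt,obs):
    # plate frame in tool: plate x = tool y, plate y= tool x ; params: end offset e, height z, pitch, roll
    c=calibration("side"); C=(c["K"],c["pose"])
    def pts(p,L):
        e,z,th,dyaw=p
        P=[]
        for (a,b) in L:
            x=a*np.cos(th); P.append([b+ -a*np.sin(dyaw), e+x*np.cos(dyaw), z+a*np.sin(th)])
        return np.array(P)@Tt[:3,:3].T+Tt[:3,3]
    return C,pts
E
python3 - <<'E'
from pitch import *
Tt=np.load("w9pose.npy");C,pts=pitch(Tt,None)
U=np.array([[498,192],[575,258]]);U=(U+.5)/6-.5+[250,170]
w=calibration("wrist");Cw=(w["K"],Tt@w["tool_from_camera"])
Uw=np.array([[245,275],[387,275]])
def f(p): return np.r_[(proj(*C,pts(p,[(.18,-.026),(.18,.026)]))-U[[1,0]]).ravel(),(proj(*Cw,pts(p,[(0,-.026),(0,.026)]))-Uw).ravel()]
# tool x at yaw+90 => +x tool = +y plate
for s in (1,-1):
    g=lambda p:np.r_[(proj(*C,pts(p,[(.18,-.026*s),(.18,.026*s)]))-U[[1,0]]).ravel(),(proj(*Cw,pts(p,[(0,-.026),(0,.026)]))-Uw).ravel()]
    r=least_squares(g,[-.015,-.036,0,0]);print(s,r.x,r.cost,r.fun.round(1))
o=get_obs();print(o["q"])
E
```

```text
1 [-0.01494678 -0.03747687  0.03115875 -0.02242949] 6.758985254095689 [-0.5  0.   0.5 -0.   2.7  0.   2.5 -0. ]
-1 [-0.01481918 -0.0371772   0.04001032 -0.03459489] 280.52148076510645 [-12.8 -10.9  11.8  11.1   2.8   0.1   2.3   0.1]
[ 3.35717012e-02  5.40748147e-01  1.81603066e+00 -4.60347134e-05
  7.80385242e-01 -1.85939650e+00]
```

Pitch is about 1.8°, far end slightly low, within camera error. I'll carry it over to the press at height.

Request:
drive_tool --plan '[{"offset": [0,0,-1.5],"delta_rot": [0,0,0],"jaw": 4.5},{"offset": [-1,-0.3,-3],"delta_rot": [0,0,0.5],"jaw": 4.5},{"offset": [-3,-0.9,-4],"delta_rot": [0,0,1.5],"jaw": 4.5},{"offset": [-5.5,-1.7,-4.5],"delta_rot": [0,0,2.5],"jaw": 4.5},{"offset": [-8.5,-2.6,-4.5],"delta_rot": [0,0,3.5],"jaw": 4.5},{"offset": [-11.5,-3.6,-4.5],"delta_rot": [0,0,4.5],"jaw": 4.5},{"offset": [-14.5,-4.5,-4.5],"delta_rot": [0,0,5.6],"jaw": 4.5},{"offset": [-17.5,-5.4,-4.5],"delta_rot": [0,0,6.8],"jaw": 4.5}]'

```text
time: 16.13
position: [0.4984, -0.0568, 0.1358]
tool_rot: [0.632, 0.775, -0.0, -0.0]
ft_force: [0.3, -0.3, -1.4]
grip_width: 0.0503
```

```bash
python3 - <<'E'
from rig import *
from h import *
o=get_obs(); print(o["time"],o["position"],o["ft_force"],o["grip_width"],delta(o,[.5019,-.228,.10],down(.0907+np.pi/2)))
E
```

```text
16.1333 [ 0.49840775 -0.05676002  0.13584587] [ 0.25950407 -0.32514884 -1.42873052] 0.05030137541619022 (array([-16.84,  -3.1 ,   3.58]), array([-0.02, -0.01,  6.42]))
```

Request:
drive_tool --plan '[{"offset": [-3,-0.6,0],"delta_rot": [0,0,1.1],"jaw": 4.5},{"offset": [-6,-1.2,0],"delta_rot": [0,0,2.3],"jaw": 4.5},{"offset": [-9,-1.8,0],"delta_rot": [0,0,3.5],"jaw": 4.5},{"offset": [-12,-2.3,0.5],"delta_rot": [0,0,4.7],"jaw": 4.5},{"offset": [-14.5,-2.7,1.5],"delta_rot": [0,0,5.8],"jaw": 4.5},{"offset": [-16,-3,2.5],"delta_rot": [0,0,6.4],"jaw": 4.5},{"offset": [-16.6,-3.1,3.3],"delta_rot": [0,0,6.4],"jaw": 4.5},{"offset": [-16.6,-3.1,3.6],"delta_rot": [0,0,6.4],"jaw": 4.5}]'

```text
time: 16.8
position: [0.501, -0.2245, 0.0981]
tool_rot: [0.675, 0.738, -0.0, -0.002]
ft_force: [0.3, 0.4, -1.4]
grip_width: 0.0502
```

Request:
drive_tool --plan '[{"offset": [0,0,0.5],"delta_rot": [0,0,0],"jaw": 4.5},{"offset": [0,0,1],"delta_rot": [0,0,0],"jaw": 4.5},{"offset": [0,0,1],"delta_rot": [0,0,0],"jaw": 4.5},{"offset": [0,0,1],"delta_rot": [0,0,0],"jaw": 4.5},{"offset": [0,0,1],"delta_rot": [0,0,0],"jaw": 4.5},{"offset": [0,0,1],"delta_rot": [0,0,0],"jaw": 4.5},{"offset": [0,0,1],"delta_rot": [0,0,0],"jaw": 4.5},{"offset": [0,0,1],"delta_rot": [0,0,0],"jaw": 4.5}]'

```text
time: 17.47
position: [0.5022, -0.2243, 0.0902]
tool_rot: [0.674, 0.739, 0.0, 0.0]
ft_force: [0.3, -0.3, -1.7]
grip_width: 0.0501
```

```bash
python3 - <<'E'
from rig import *
from h import *
import cv2
o=get_obs(); print(o["time"],o["position"],o["ft_force"],o["grip_width"],delta(o,[.5019,-.228,.09],down(.0907+np.pi/2)));np.save("w10pose.npy",toolT(o))
for n,b in (("side",(290,280,190,140)),("scene",(185,170,160,120))):
    x,y,w,h=b; im=camera(n)[y:y+h,x:x+w,::-1];f=4 if n=="side" else 5
    cv2.imwrite(f"pics/{n}10.png",cv2.resize(im,None,fx=f,fy=f,interpolation=cv2.INTER_CUBIC))
E
```

```text
17.4667 [ 0.50224473 -0.22428099  0.0901959 ] [ 0.34187284 -0.33388362 -1.71579242] 0.050115519013581376 (array([-0.37, -0.07,  0.02]), array([0.03, 0.03, 0.07]))
```

View pics/side10.png

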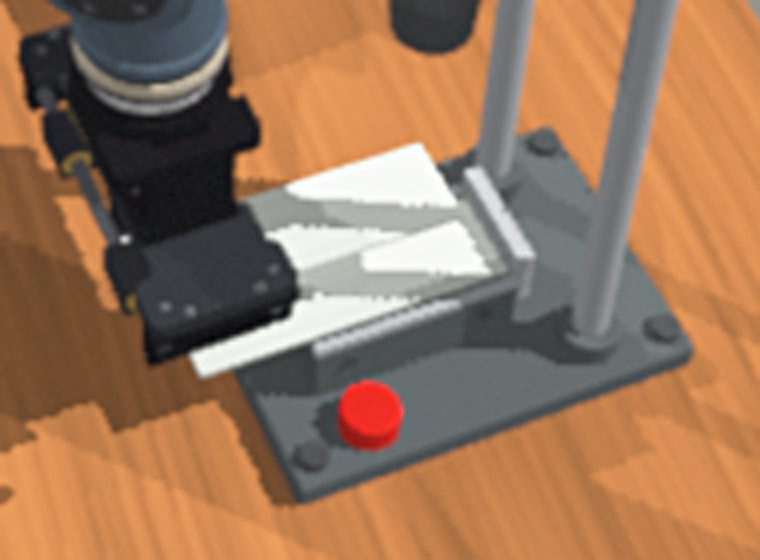

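View pics/scene10.png

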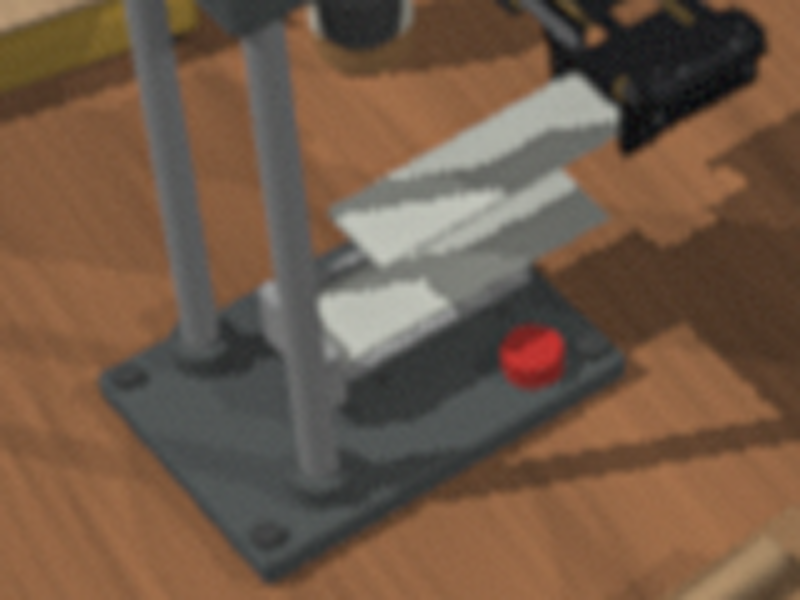

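```bash
python3 - <<'E'
from rig import *
from h import *
np.set_printoptions(precision=4,suppress=True)
S=calibration("scene");D=calibration("side")
def cv(u,f,x,y): return (np.array(u)+.5)/f-.5+[x,y]
def tri(us,ud):
    f=lambda P:np.r_[(proj(S["K"],S["pose"],P)-us).ravel(),(proj(D["K"],D["pose"],P)-ud).ravel()]
    r=least_squares(f,[.6,-.2,.07]);return r.x,r.fun
Tt=np.load("w10pose.npy")
for n,us,ud in (("held far+y",cv((382,266),5,185,170),cv((421,145),4,290,280)),("held far-y",cv((332,212),5,185,170),cv((462,210),4,290,280)),
  ("fit near-y",cv((605,73),6,195,190),cv((103,372),5,320,300)),("fit near+y",cv((670,138),6,195,190),cv((57,278),5,320,300)),
  ("fit near+y b",cv((605,214),5,185,170),cv((57,278),5,320,300)),
  ("fit far+y",cv((360,318),6,195,190),cv((412,152),5,320,300)),
  ("base -+",cv((692,312),6,195,190),cv((80,215),5,320,300)),("base --",cv((485,107),6,195,190),cv((226,515),5,320,300)),("base +-",cv((62,333),6,195,190),cv((712,335),5,320,300))):
    P,r=tri(us,ud); print(n,P,r.round(1), "tool",(P-Tt[:3,3])@Tt[:3,:3])
E
```

```text
held far+y [ 0.6631 -0.1839  0.1209] [ 0.1 -0.   0.1  0. ] tool [ 0.0255  0.1639 -0.0306]
held far-y [ 0.6674 -0.2313  0.1223] [-0.2  0.  -0.1 -0. ] tool [-0.0222  0.1638 -0.032 ]
fit near-y [ 0.5181 -0.2526  0.0614] [-0.1  0.  -0.1 -0. ] tool [-0.0297  0.0132  0.0288]
fit near+y [ 0.5137 -0.201   0.06  ] [ 0.1 -0.   0.1  0. ] tool [0.0221 0.0135 0.0301]
fit near+y b [ 0.5141 -0.2017  0.0607] [ 0.5 -0.1  0.4  0.1] tool [0.0214 0.0139 0.0295]
fit far+y [ 0.6865 -0.1821  0.0587] [ 0.7 -0.1  0.6  0.1] tool [0.0251 0.1873 0.0316]
base -+ [ 0.5419 -0.1399  0.0132] [-0.2  0.  -0.2 -0. ] tool [0.0804 0.0472 0.077 ]
base -- [ 0.556  -0.3057  0.0136] [-0.3  0.  -0.2 -0. ] tool [-0.086   0.046   0.0766]
base +- [ 0.7911 -0.284   0.0146] [0.2 0.  0.2 0. ] tool [-0.0859  0.2821  0.0758]
```

Held vs fitted by triangulation: I need about −3.8 mm along tool x, +0.7° of yaw and a slight pitch-up. The fitted plate's end is 13.5 mm ahead of the finger centre, so the fingers clear it. I'll correct and come down.

Request:
drive_tool --plan '[{"offset": [-0.2,-0.1,0],"delta_rot": [-0.6,0,-0.3],"jaw": 4.5},{"offset": [-0.38,-0.1,0.5],"delta_rot": [-1.3,0,-0.7],"jaw": 4.5},{"offset": [-0.38,-0.1,1.5],"delta_rot": [-1.3,0,-0.7],"jaw": 4.5},{"offset": [-0.38,-0.1,2.5],"delta_rot": [-1.3,0,-0.7],"jaw": 4.5},{"offset": [-0.38,-0.1,3.5],"delta_rot": [-1.3,0,-0.7],"jaw": 4.5},{"offset": [-0.38,-0.1,4.2],"delta_rot": [-1.3,0,-0.7],"jaw": 4.5},{"offset": [-0.38,-0.1,4.5],"delta_rot": [-1.3,0,-0.7],"jaw": 4.5},{"offset": [-0.38,-0.1,4.5],"delta_rot": [-1.3,0,-0.7],"jaw": 4.5}]'

```text
time: 18.23
position: [0.5007, -0.2276, 0.0434]
tool_rot: [0.669, 0.743, 0.008, 0.006]
ft_force: [0.2, -0.2, -1.9]
grip_width: 0.0501
```

```bash
cat > look.py <<'E'
from rig import *
from h import *
import cv2,sys
k=sys.argv[1]
o=get_obs(); print(o["time"],o["position"],o["ft_force"],o["grip_width"],R.from_quat(o["tool_rot"]).as_matrix().round(3).tolist());np.save(f"w{k}pose.npy",toolT(o))
for n,b in (("side",(310,290,130,100)),("scene",(195,180,130,100))):
    x,y,w,h=b; im=camera(n)[y:y+h,x:x+w,::-1];f=6
    cv2.imwrite(f"pics/{n}{k}.png",cv2.resize(im,None,fx=f,fy=f,interpolation=cv2.INTER_CUBIC))
E
python3 look.py 11
```

```text
18.2333 [ 0.50067506 -0.22762339  0.04340676] [ 0.22045417 -0.22156769 -1.85203869] 0.050070152998754315 [[-0.104, 0.994, 0.02], [0.995, 0.104, 0.004], [0.002, 0.021, -1.0]]
```

View pics/side11.png

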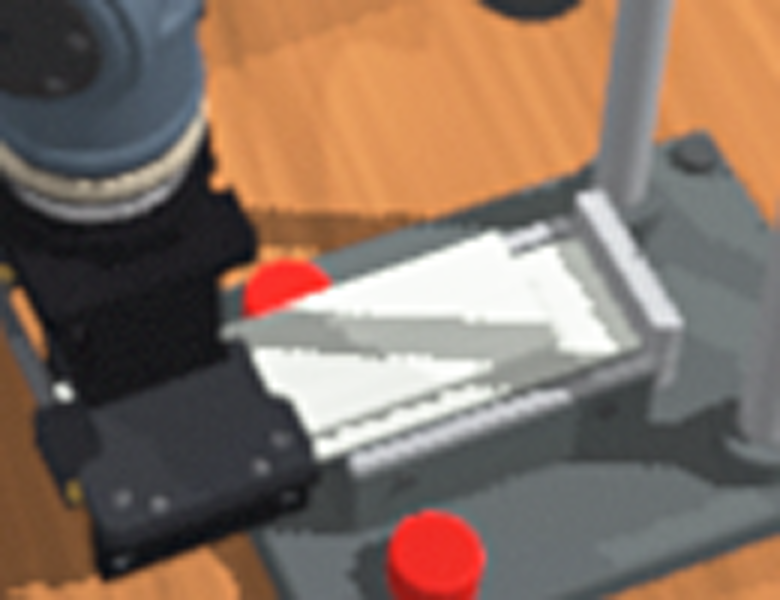

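View pics/scene11.png

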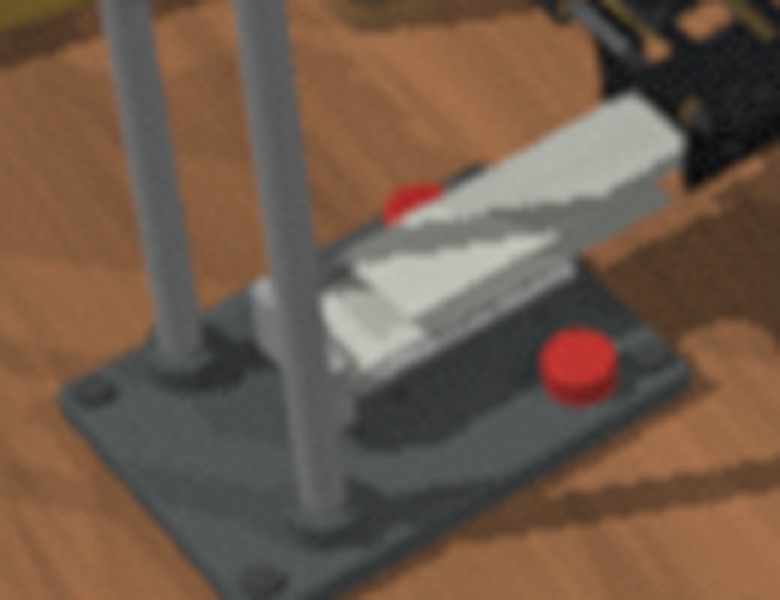

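```bash
cat > tri.py <<'E'
from rig import *
from h import *
np.set_printoptions(precision=4,suppress=True)
S=calibration("scene");D=calibration("side")
def cvt(u,f,x,y): return (np.array(u)+.5)/f-.5+[x,y]
def tri(us,ud):
    f=lambda P:np.r_[(proj(S["K"],S["pose"],P)-us).ravel(),(proj(D["K"],D["pose"],P)-ud).ravel()]
    r=least_squares(f,[.6,-.2,.07]);return r.x,r.fun
E
python3 - <<'E'
from tri import *
Tt=np.load("w11pose.npy")
yaw=.10;c,s=np.cos(yaw),np.sin(yaw)
for n,us,ud in (("held far+y",cvt((418,325),6,195,180),cvt((497,233),6,310,290)),("held far-y",cvt((352,262),6,195,180),cvt((557,340),6,310,290)),
  ("fit near-y",cvt((605,73),6,195,190),cvt((103,372),5,320,300)),("fit near+y",cvt((670,138),6,195,190),cvt((57,278),5,320,300)),
  ("fit far+y",cvt((360,318),6,195,190),cvt((412,152),5,320,300))):
    P,r=tri(us,ud); print(n,P,r.round(1), "lateral mm",1000*(-s*(P[0]-.6463)+c*(P[1]+.2149)),"along",1000*(c*(P[0]-.6463)+s*(P[1]+.2149)))
E
```

```text
held far+y [ 0.6594 -0.1829  0.0765] [-0.6  0.1 -0.5 -0.1] lateral mm 30.55025633949747 along 16.22847075781081
held far-y [ 0.6642 -0.2331  0.075 ] [-0.3  0.  -0.3 -0. ] lateral mm -19.87425326492033 along 16.030849979839935
fit near-y [ 0.5181 -0.2526  0.0614] [-0.1  0.  -0.1 -0. ] lateral mm -24.76177559789474 along -131.3269545665879
fit near+y [ 0.5137 -0.201   0.06  ] [ 0.1 -0.   0.1  0. ] lateral mm 27.064468318386645 along -130.5933944963271
fit far+y [ 0.6865 -0.1821  0.0587] [ 0.7 -0.1  0.6  0.1] lateral mm 28.59001643670363 along 43.234049728017105
```

Far end sits about 3 mm to the +y side: the plate is turned about 0.02 rad in the grip. I'll turn the tool back, raise the grip force and lower it.

Request:
drive_tool --plan '[{"offset": [0.05,0,0],"delta_rot": [0,0,0.6],"jaw": 4.5},{"offset": [0.05,0,0.1],"delta_rot": [0,0,1.1],"jaw": 4.5},{"offset": [0.05,0,0.3],"delta_rot": [0,0,1.1],"jaw": 4.5},{"offset": [0.05,0,0.5],"delta_rot": [0,0,1.1],"jaw": 4.5},{"offset": [0.05,0,0.7],"delta_rot": [0,0,1.1],"jaw": 4.5},{"offset": [0.05,0,0.8],"delta_rot": [0,0,1.1],"jaw": 4.5},{"offset": [0.05,0,0.8],"delta_rot": [0,0,1.1],"jaw": 4.5},{"offset": [0.05,0,0.8],"delta_rot": [0,0,1.1],"jaw": 4.5}]' --squeeze 58

```text
time: 19.0
position: [0.5014, -0.2276, 0.0367]
tool_rot: [0.677, 0.736, 0.008, 0.007]
ft_force: [0.2, 0.5, -1.6]
grip_width: 0.05
```

```bash
python3 look.py 12
```

```text
19.0 [ 0.5014343  -0.22763101  0.03673008] [ 0.24191402  0.4829679  -1.56219008] 0.05002781931993828 [[-0.085, 0.996, 0.022], [0.996, 0.085, 0.002], [0.0, 0.023, -1.0]]
```

View pics/side12.png

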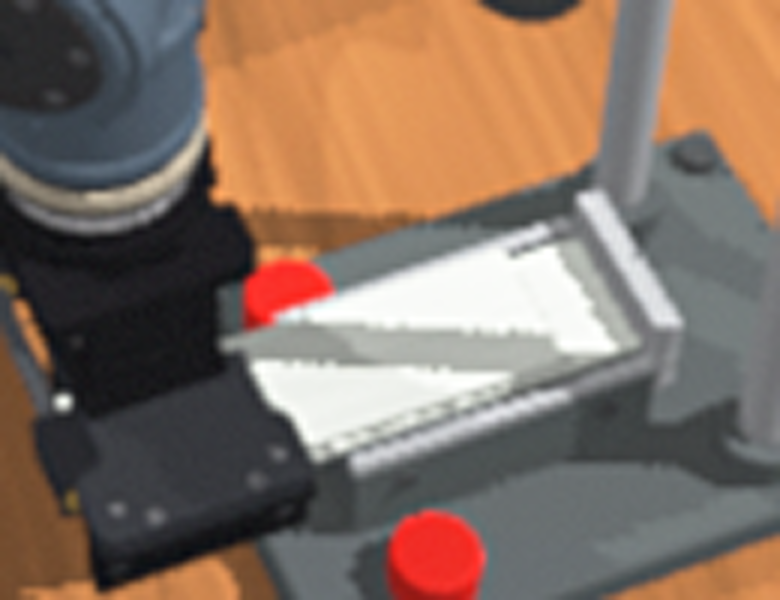

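View pics/scene12.png

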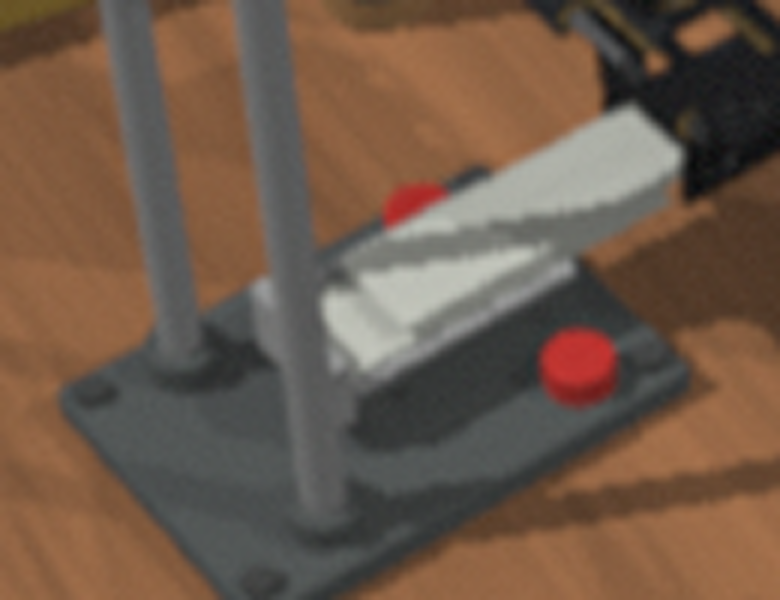

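The spare is lined up between the cheeks just above the fitted plate; the scene view shows the far-left corner at (410,340). I'll lower slowly, watching the force.

Request:
drive_tool --plan '[{"offset": [0,0,0.1],"delta_rot": [0,0,0],"jaw": 4.5},{"offset": [0,0,0.2],"delta_rot": [0,0,0],"jaw": 4.5},{"offset": [0,0,0.3],"delta_rot": [0,0,0],"jaw": 4.5},{"offset": [0,0,0.4],"delta_rot": [0,0,0],"jaw": 4.5},{"offset": [0,0,0.47],"delta_rot": [0,0,0],"jaw": 4.5},{"offset": [0,0,0.52],"delta_rot": [0,0,0],"jaw": 4.5},{"offset": [0,0,0.52],"delta_rot": [0,0,0],"jaw": 4.5},{"offset": [0,0,0.52],"delta_rot": [0,0,0],"jaw": 4.5}]'

```text
time: 19.77
position: [0.5016, -0.2277, 0.0316]
tool_rot: [0.677, 0.736, 0.008, 0.008]
ft_force: [0.1, 0.2, -1.8]
grip_width: 0.05
```

```bash
python3 look.py 13
```

```text
19.7667 [ 0.50160556 -0.2276814   0.03162284] [ 0.10769548  0.16780807 -1.8073474 ] 0.049991479931127354 [[-0.085, 0.996, 0.023], [0.996, 0.085, 0.002], [0.0, 0.023, -1.0]]
```

View pics/side13.png

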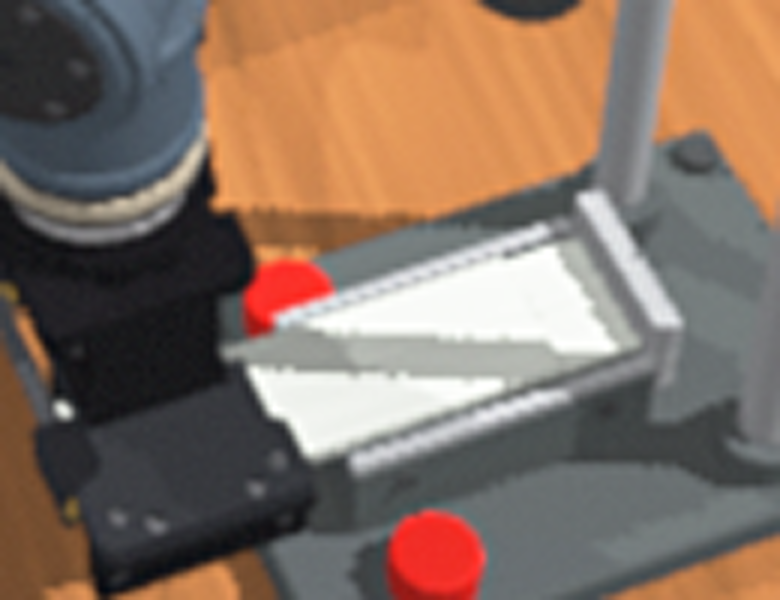

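View pics/scene13.png

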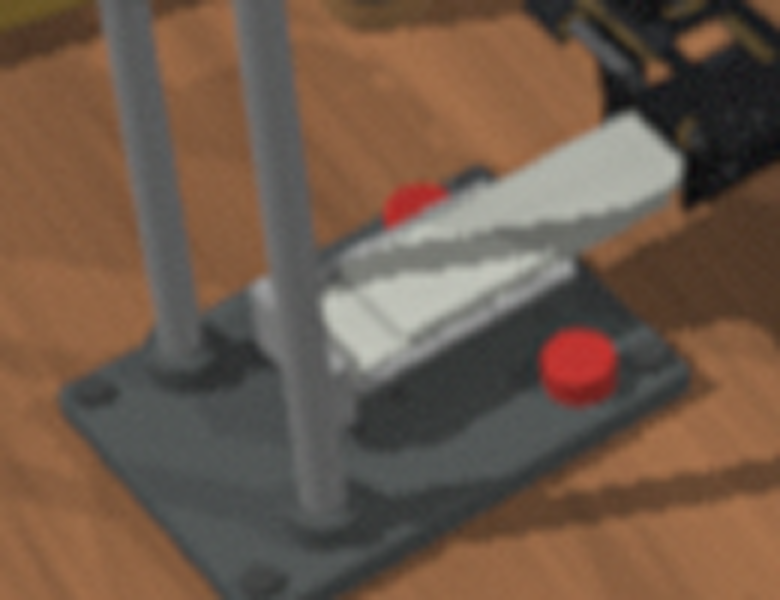

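Request:
drive_tool --plan '[{"offset": [0,0,0.05],"delta_rot": [0,0,0],"jaw": 4.5},{"offset": [0,0,0.1],"delta_rot": [0,0,0],"jaw": 4.5},{"offset": [0,0,0.15],"delta_rot": [0,0,0],"jaw": 4.5},{"offset": [0,0,0.2],"delta_rot": [0,0,0],"jaw": 4.5},{"offset": [0,0,0.22],"delta_rot": [0,0,0],"jaw": 4.5},{"offset": [0,0,0.22],"delta_rot": [0,0,0],"jaw": 4.5},{"offset": [0,0,0.22],"delta_rot": [0,0,0],"jaw": 4.5},{"offset": [0,0,0.22],"delta_rot": [0,0,0],"jaw": 4.5}]'

```text
time: 20.53
position: [0.5017, -0.2277, 0.0295]
tool_rot: [0.677, 0.736, 0.008, 0.008]
ft_force: [-0.3, -0.7, -1.1]
grip_width: 0.0501
```

Request:
drive_tool --plan '[{"offset": [0,0,0.02],"delta_rot": [0,0,0],"jaw": 4.5},{"offset": [0,0,0.05],"delta_rot": [0,0,0],"jaw": 4.5},{"offset": [0,0,0.08],"delta_rot": [0,0,0],"jaw": 4.5},{"offset": [0,0,0.1],"delta_rot": [0,0,0],"jaw": 4.5},{"offset": [0,0,0.12],"delta_rot": [0,0,0],"jaw": 4.5},{"offset": [0,0,0.12],"delta_rot": [0,0,0],"jaw": 4.5},{"offset": [0,0,0.12],"delta_rot": [0,0,0],"jaw": 4.5},{"offset": [0,0,0.12],"delta_rot": [0,0,0],"jaw": 4.5}]'

```text
time: 21.2
position: [0.5017, -0.2277, 0.0283]
tool_rot: [0.677, 0.736, 0.008, 0.008]
ft_force: [-0.3, 1.0, -0.3]
grip_width: 0.0499
```

```bash
python3 look.py 14
```

```text
21.2 [ 0.50170005 -0.2276706   0.02829614] [-0.31621178  0.96879264 -0.28749396] 0.049854047190746355 [[-0.085, 0.996, 0.023], [0.996, 0.085, 0.002], [0.0, 0.023, -1.0]]
```

View pics/side14.png

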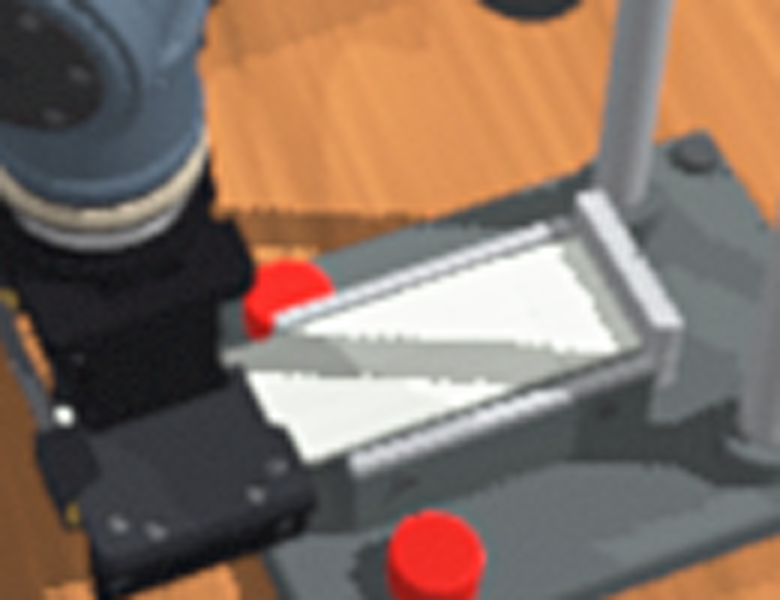

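View pics/scene14.png

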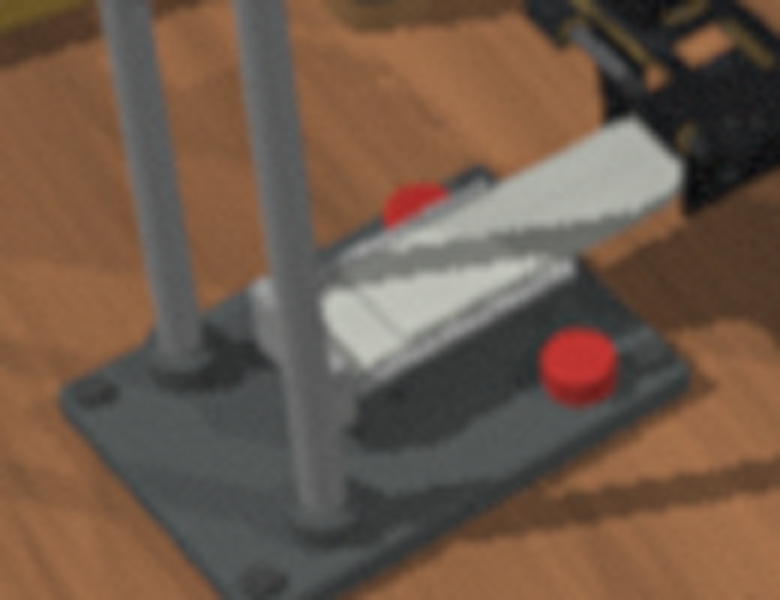

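Request:
drive_tool --plan '[{"offset": [0,0,0.03],"delta_rot": [0,0,0],"jaw": 4.5},{"offset": [0,0,0.06],"delta_rot": [0,0,0],"jaw": 4.5},{"offset": [0,0,0.09],"delta_rot": [0,0,0],"jaw": 4.5},{"offset": [0,0,0.12],"delta_rot": [0,0,0],"jaw": 4.5},{"offset": [0,0,0.14],"delta_rot": [0,0,0],"jaw": 4.5},{"offset": [0,0,0.14],"delta_rot": [0,0,0],"jaw": 4.5},{"offset": [0,0,0.14],"delta_rot": [0,0,0],"jaw": 4.5},{"offset": [0,0,0.14],"delta_rot": [0,0,0],"jaw": 4.5}]'

```text
time: 21.97
position: [0.5017, -0.2277, 0.0269]
tool_rot: [0.677, 0.736, 0.008, 0.008]
ft_force: [-1.1, -0.7, -0.1]
grip_width: 0.0498
```

Request:
drive_tool --plan '[{"offset": [0,0,0.03],"delta_rot": [0,0,0],"jaw": 4.5},{"offset": [0,0,0.06],"delta_rot": [0,0,0],"jaw": 4.5},{"offset": [0,0,0.09],"delta_rot": [0,0,0],"jaw": 4.5},{"offset": [0,0,0.12],"delta_rot": [0,0,0],"jaw": 4.5},{"offset": [0,0,0.14],"delta_rot": [0,0,0],"jaw": 4.5},{"offset": [0,0,0.14],"delta_rot": [0,0,0],"jaw": 4.5},{"offset": [0,0,0.14],"delta_rot": [0,0,0],"jaw": 4.5},{"offset": [0,0,0.14],"delta_rot": [0,0,0],"jaw": 4.5}]'

```text
time: 22.63
position: [0.5018, -0.2277, 0.0255]
tool_rot: [0.676, 0.736, 0.008, 0.008]
ft_force: [-1.0, 0.0, 1.1]
grip_width: 0.0501
```

```bash
python3 look.py 15; python3 -c "
from rig import *
print(get_obs()['moment'])"
```

```text
22.6333 [ 0.50176864 -0.22766856  0.02549337] [-0.96126735  0.00160522  1.11482952] 0.05008743788868669 [[-0.085, 0.996, 0.023], [0.996, 0.085, 0.002], [0.0, 0.023, -1.0]]
[-0.00870535  0.0480189  -0.05011906]
```

View pics/scene15.png

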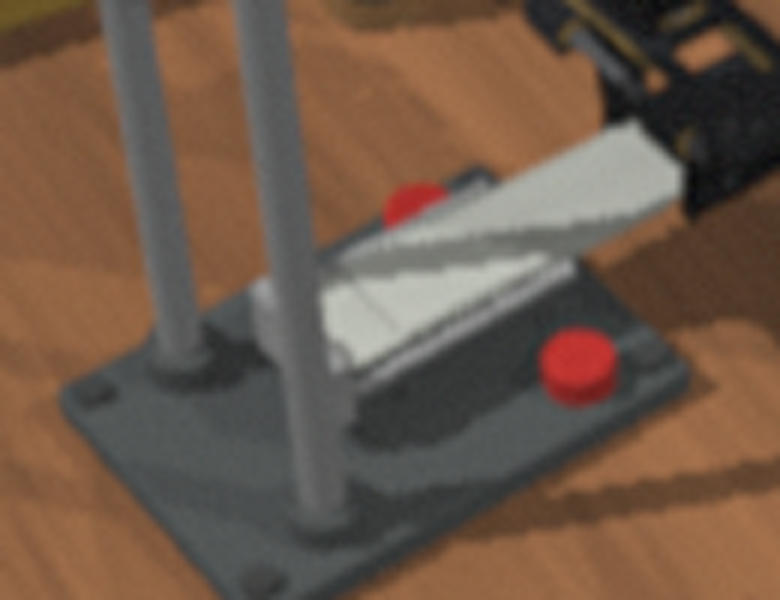

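View pics/side15.png

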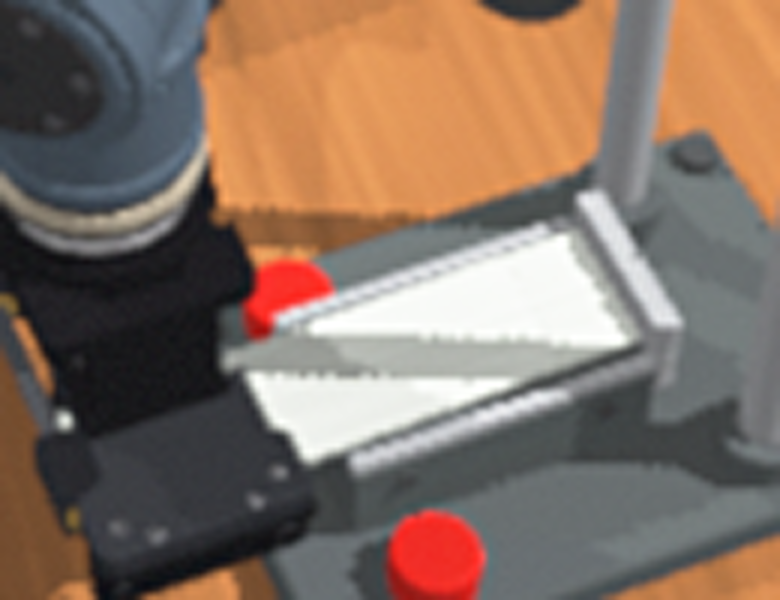

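In the side view the far end near the stop has risen, and its shadow has narrowed. I pressed the near end about 3 mm too low and levered the plates over the rest's front edge. I'll come back up to the flat height.

Request:
drive_tool --plan '[{"offset": [0,0,-0.05],"delta_rot": [0,0,0],"jaw": 4.5},{"offset": [0,0,-0.15],"delta_rot": [0,0,0],"jaw": 4.5},{"offset": [0,0,-0.25],"delta_rot": [0,0,0],"jaw": 4.5},{"offset": [0,0,-0.33],"delta_rot": [0,0,0],"jaw": 4.5},{"offset": [0,0,-0.37],"delta_rot": [0,0,0],"jaw": 4.5},{"offset": [0,0,-0.37],"delta_rot": [0,0,0],"jaw": 4.5},{"offset": [0,0,-0.37],"delta_rot": [0,0,0],"jaw": 4.5},{"offset": [0,0,-0.37],"delta_rot": [0,0,0],"jaw": 4.5}]'

```text
time: 23.4
position: [0.5015, -0.2275, 0.029]
tool_rot: [0.677, 0.736, 0.008, 0.007]
ft_force: [0.3, -0.2, -0.3]
grip_width: 0.05
```

```bash
python3 look.py 16
```

```text
23.4 [ 0.5015462  -0.22753669  0.02902027] [ 0.30658808 -0.23406045 -0.34624844] 0.050021766280489315 [[-0.085, 0.996, 0.022], [0.996, 0.085, 0.002], [0.001, 0.022, -1.0]]
```

View pics/scene16.png

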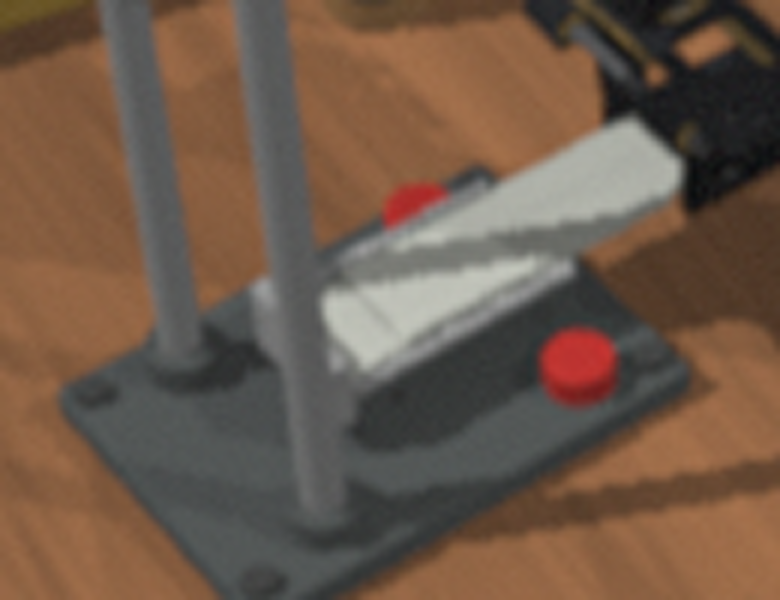

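View pics/side16.png

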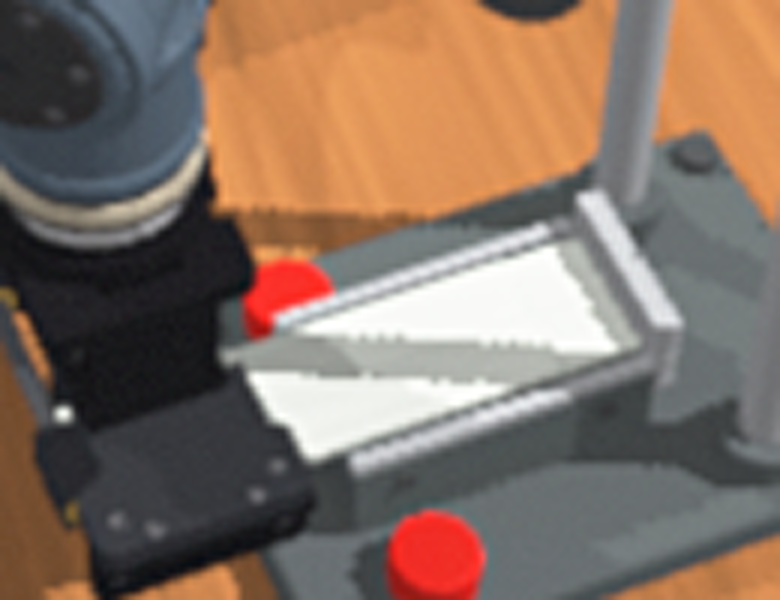

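The stop's shadow is back as it was, and the plates lie flat at z = 0.029. Release, then lift clear.

Request:
drive_tool --plan '[{"offset": [0,0,0],"delta_rot": [0,0,0],"jaw": 5.2},{"offset": [0,0,0],"delta_rot": [0,0,0],"jaw": 5.6},{"offset": [0,0,0],"delta_rot": [0,0,0],"jaw": 6.2},{"offset": [0,0,0],"delta_rot": [0,0,0],"jaw": 7},{"offset": [0,0,0],"delta_rot": [0,0,0],"jaw": 7.2},{"offset": [0,0,0],"delta_rot": [0,0,0],"jaw": 7.2},{"offset": [0,0,-0.5],"delta_rot": [0,0,0],"jaw": 7.2},{"offset": [0,0,-2],"delta_rot": [0,0,0],"jaw": 7.2}]'

```text
time: 24.17
position: [0.4999, -0.2268, 0.048]
tool_rot: [0.677, 0.736, 0.008, 0.005]
ft_force: [0.2, 0.2, 0.2]
grip_width: 0.0716
```

Request:
drive_tool --plan '[{"offset": [0,-0.5,-2.5],"delta_rot": [0.6,0,0],"jaw": 7.2},{"offset": [0,-1.5,-5],"delta_rot": [1.3,0,0],"jaw": 7.2},{"offset": [0,-3,-6],"delta_rot": [1.3,0,-0.5],"jaw": 5},{"offset": [0,-3.5,-6],"delta_rot": [1.3,0,-0.9],"jaw": 3},{"offset": [0,-3.5,-6],"delta_rot": [1.3,0,-0.9],"jaw": 2},{"offset": [0,-3.5,-6],"delta_rot": [1.3,0,-0.9],"jaw": 2},{"offset": [0,-3.5,-6],"delta_rot": [1.3,0,-0.9],"jaw": 2},{"offset": [0,-3.5,-6],"delta_rot": [1.3,0,-0.9],"jaw": 2}]'

```text
time: 24.83
position: [0.4651, -0.2306, 0.1074]
tool_rot: [0.671, 0.742, 0.0, -0.001]
ft_force: [-0.0, 0.2, -0.5]
grip_width: 0.0402
```

```bash
python3 look.py 17; python3 - <<'E'
from rig import *
import cv2
cv2.imwrite("pics/w17.png",camera("wrist")[:,:,::-1])
E
```

```text
24.8333 [ 0.4650747  -0.23057077  0.10743234] [-0.04089963  0.15801032 -0.47037469] 0.04020127439408549 [[-0.1, 0.995, -0.001], [0.995, 0.1, 0.001], [0.001, -0.001, -1.0]]
```

View pics/scene17.png

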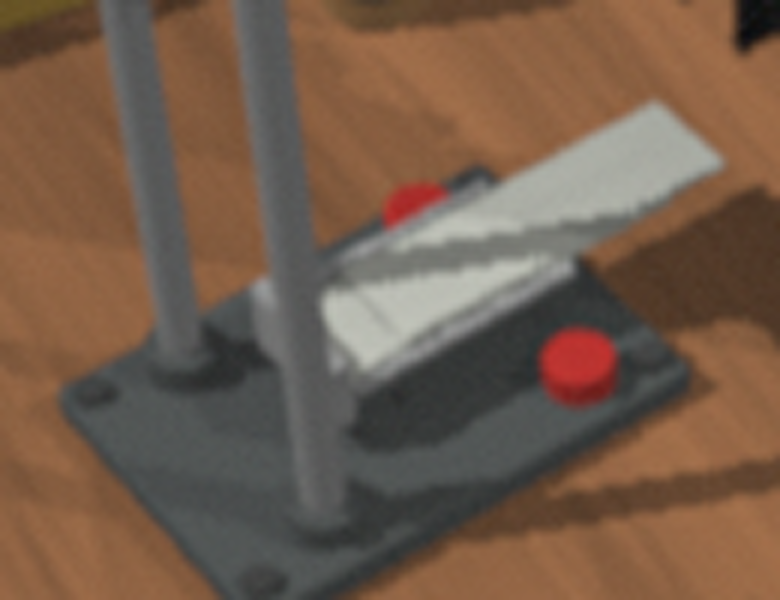

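View pics/side17.png

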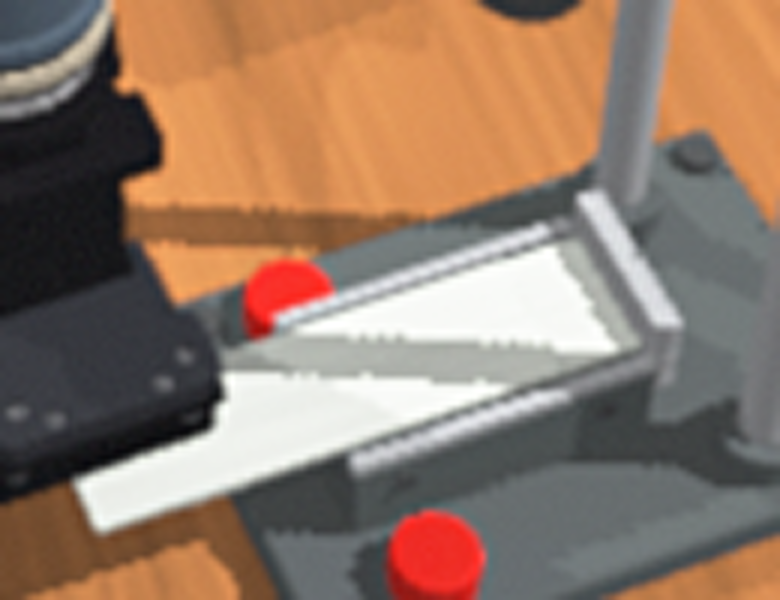

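View pics/w17.png

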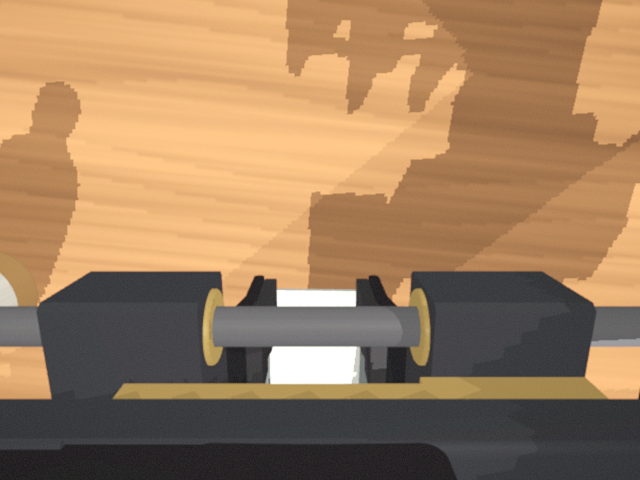

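The spare lies flat on the fitted plate, sticking out by about 28 mm too much, as planned. I'll measure its end to line up the push.

```bash
python3 - <<'E'
from tri import *
c=calibration("wrist"); Tt=np.load("w17pose.npy");T=Tt@c["tool_from_camera"];K=c["K"]
for u in ((276,290),(357,290)):
    P=ray(K,T,u,.066); print(P,"tool",(P-Tt[:3,3])@Tt[:3,:3])
# spare near corners triangulated from scene/side
P1,r1=tri(cvt((654,98),6,195,180),cvt((100,533),6,310,290)); print("near-y",P1,r1.round(1))
E=((ray(K,T,(276,290),.066)+ray(K,T,(357,290),.066))/2)
o=get_obs();print(o["position"],o["grip_width"])
E
```

```text
[ 0.4885 -0.2516  0.066 ] tool [-0.0233  0.0212  0.0414]
[ 0.4839 -0.2059  0.066 ] tool [0.0226 0.0212 0.0414]
near-y [ 0.4869 -0.2568  0.0648] [ 0.2 -0.   0.2  0. ]
[ 0.4651 -0.2306  0.1077] 0.027777311421706218
```

Request:
drive_tool --plan '[{"offset": [0,-0.2,1.5],"delta_rot": [0,0,0],"jaw": 2},{"offset": [0,-0.2,3],"delta_rot": [0,0,0],"jaw": 2},{"offset": [0,-0.2,4.5],"delta_rot": [0,0,0],"jaw": 2},{"offset": [0,-0.2,5.5],"delta_rot": [0,0,0],"jaw": 2},{"offset": [0,-0.2,6.2],"delta_rot": [0,0,0],"jaw": 2},{"offset": [0,-0.2,6.45],"delta_rot": [0,0,0],"jaw": 2},{"offset": [0,-0.2,6.45],"delta_rot": [0,0,0],"jaw": 2},{"offset": [0,-0.2,6.45],"delta_rot": [0,0,0],"jaw": 2}]'

```text
time: 25.65
position: [0.4633, -0.2312, 0.0441]
tool_rot: [0.671, 0.742, 0.0, 0.0]
ft_force: [0.5, 0.5, 0.2]
grip_width: 0.0203
```

```bash
python3 - <<'E'
from rig import *
from h import *
import cv2
o=get_obs();print(o["time"],o["position"],o["ft_force"],o["grip_width"],R.from_quat(o["tool_rot"]).as_matrix().round(4).tolist())
np.save("w18pose.npy",toolT(o))
cv2.imwrite("pics/w18.png",camera("wrist")[:,:,::-1])
E
```

```text
25.65 [ 0.46332483 -0.2312113   0.04405696] [0.50806206 0.51101335 0.20246922] 0.020328770968856883 [[-0.1002, 0.995, 0.0004], [0.995, 0.1002, -0.0002], [-0.0003, 0.0004, -1.0]]
```

View pics/w18.png

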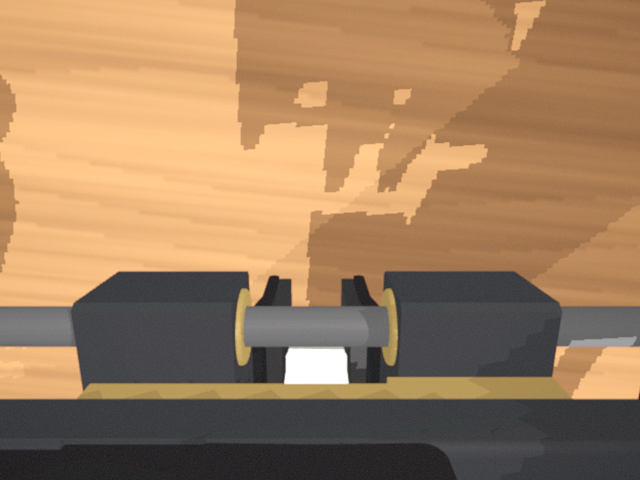

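Request:
drive_tool --plan '[{"offset": [0,0,0.1],"delta_rot": [0,0,0],"jaw": 2},{"offset": [0,0.3,0.12],"delta_rot": [0,0,0],"jaw": 2},{"offset": [0,0.6,0.12],"delta_rot": [0,0,0],"jaw": 2},{"offset": [0,0.9,0.12],"delta_rot": [0,0,0],"jaw": 2},{"offset": [0,1.1,0.12],"delta_rot": [0,0,0],"jaw": 2},{"offset": [0,1.3,0.12],"delta_rot": [0,0,0],"jaw": 2},{"offset": [0,1.5,0.12],"delta_rot": [0,0,0],"jaw": 2},{"offset": [0,1.7,0.12],"delta_rot": [0,0,0],"jaw": 2}]'

```text
time: 26.37
position: [0.48, -0.2292, 0.0426]
tool_rot: [0.671, 0.742, -0.0, -0.0]
ft_force: [0.4, 0.4, 0.7]
grip_width: 0.0199
```

```bash
python3 look.py 19
```

```text
26.3667 [ 0.48002867 -0.22916147  0.04259927] [0.44144807 0.36857821 0.66529284] 0.019903282852974945 [[-0.1, 0.995, -0.0], [0.995, 0.1, 0.0], [0.0, -0.0, -1.0]]
```

View pics/side19.png

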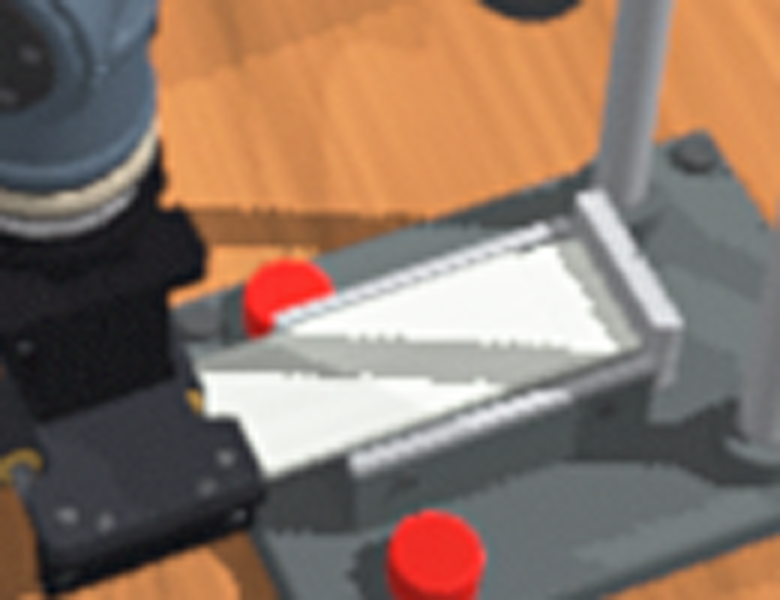

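View pics/scene19.png

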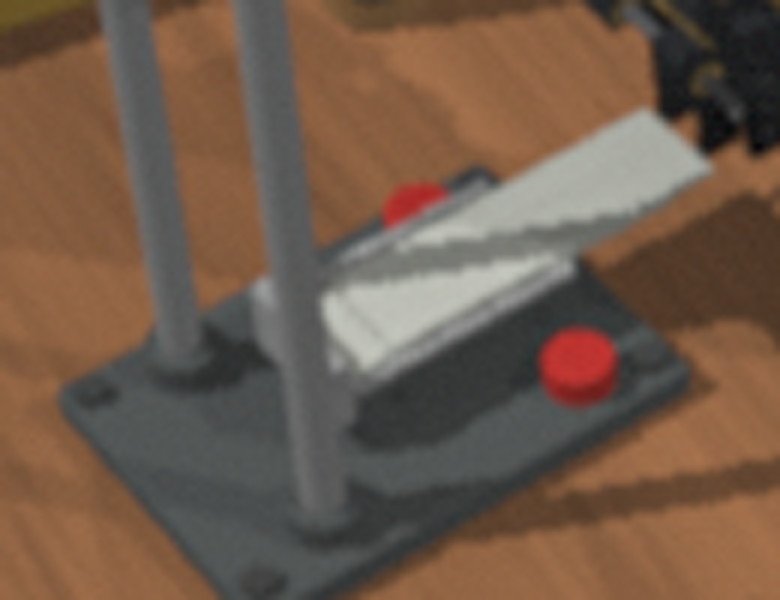

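The push works: the spare's near corner moved from (722,160) to (712,168). I'll keep going.

Request:
drive_tool --plan '[{"offset": [0,0.2,-0.03],"delta_rot": [0,0,0],"jaw": 2},{"offset": [0,0.5,-0.03],"delta_rot": [0,0,0],"jaw": 2},{"offset": [0,0.8,-0.03],"delta_rot": [0,0,0],"jaw": 2},{"offset": [0,1.1,-0.03],"delta_rot": [0,0,0],"jaw": 2},{"offset": [0,1.4,-0.03],"delta_rot": [0,0,0],"jaw": 2},{"offset": [0,1.6,-0.03],"delta_rot": [0,0,0],"jaw": 2},{"offset": [0,1.8,-0.03],"delta_rot": [0,0,0],"jaw": 2},{"offset": [0,1.8,-0.03],"delta_rot": [0,0,0],"jaw": 2}]'

```text
time: 27.13
position: [0.4984, -0.2275, 0.043]
tool_rot: [0.671, 0.742, 0.0, 0.0]
ft_force: [-0.0, 0.3, -0.6]
grip_width: 0.02
```

```bash
python3 look.py 20
```

```text
27.1333 [ 0.49841456 -0.22754385  0.04297066] [-0.01976504  0.29417161 -0.55300521] 0.01998356080311468 [[-0.1, 0.995, 0.001], [0.995, 0.1, -0.0], [-0.0, 0.001, -1.0]]
```

View pics/scene20.png

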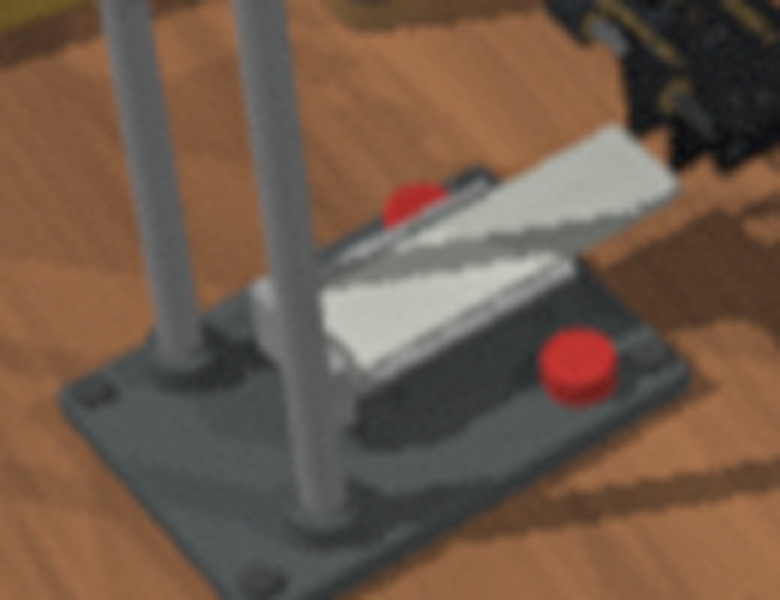

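View pics/side20.png

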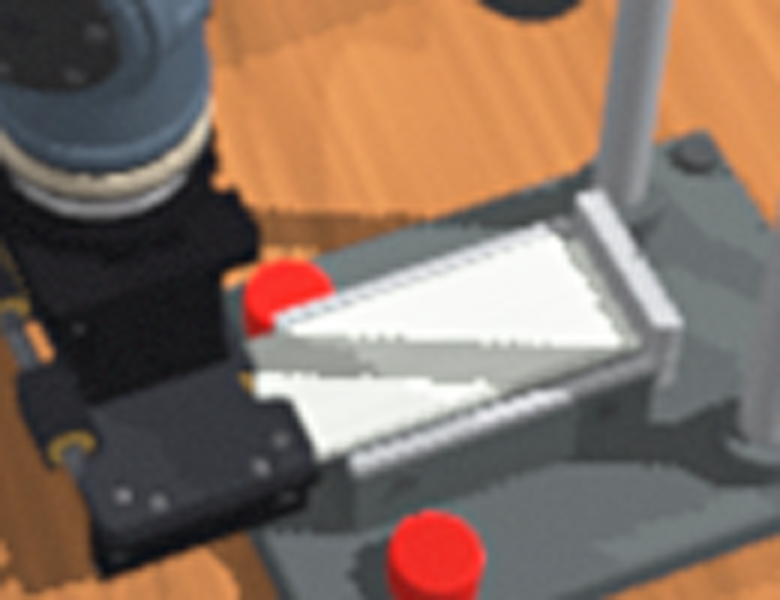

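Request:
drive_tool --plan '[{"offset": [0,0.1,0],"delta_rot": [0,0,0],"jaw": 2},{"offset": [0,0.2,0],"delta_rot": [0,0,0],"jaw": 2},{"offset": [0,0.25,0],"delta_rot": [0,0,0],"jaw": 2},{"offset": [0,0.3,0],"delta_rot": [0,0,0],"jaw": 2},{"offset": [0,0.35,0],"delta_rot": [0,0,0],"jaw": 2},{"offset": [0,0.4,0],"delta_rot": [0,0,0],"jaw": 2},{"offset": [0,0.4,0],"delta_rot": [0,0,0],"jaw": 2},{"offset": [0,0.4,0],"delta_rot": [0,0,0],"jaw": 2}]'

```text
time: 27.9
position: [0.5019, -0.2271, 0.0429]
tool_rot: [0.671, 0.742, 0.0, 0.0]
ft_force: [0.1, -0.5, 0.4]
grip_width: 0.0198
```

Request:
drive_tool --plan '[{"offset": [0,0.05,0],"delta_rot": [0,0,0],"jaw": 2},{"offset": [0,0.1,0],"delta_rot": [0,0,0],"jaw": 2},{"offset": [0,0.15,0],"delta_rot": [0,0,0],"jaw": 2},{"offset": [0,0.2,0],"delta_rot": [0,0,0],"jaw": 2},{"offset": [0,0.22,0],"delta_rot": [0,0,0],"jaw": 2},{"offset": [0,0.25,0],"delta_rot": [0,0,0],"jaw": 2},{"offset": [0,0.25,0],"delta_rot": [0,0,0],"jaw": 2},{"offset": [0,0.25,0],"delta_rot": [0,0,0],"jaw": 2}]'

```text
time: 28.57
position: [0.5043, -0.2268, 0.0429]
tool_rot: [0.671, 0.742, 0.0, -0.0]
ft_force: [-0.4, -0.4, -0.3]
grip_width: 0.0201
```

```bash
python3 look.py 21
```

```text
28.5667 [ 0.50434881 -0.22680229  0.04291922] [-0.40483101 -0.40316935 -0.30341393] 0.02014843752558348 [[-0.1, 0.995, 0.0], [0.995, 0.1, 0.0], [0.0, 0.0, -1.0]]
```

View pics/scene21.png

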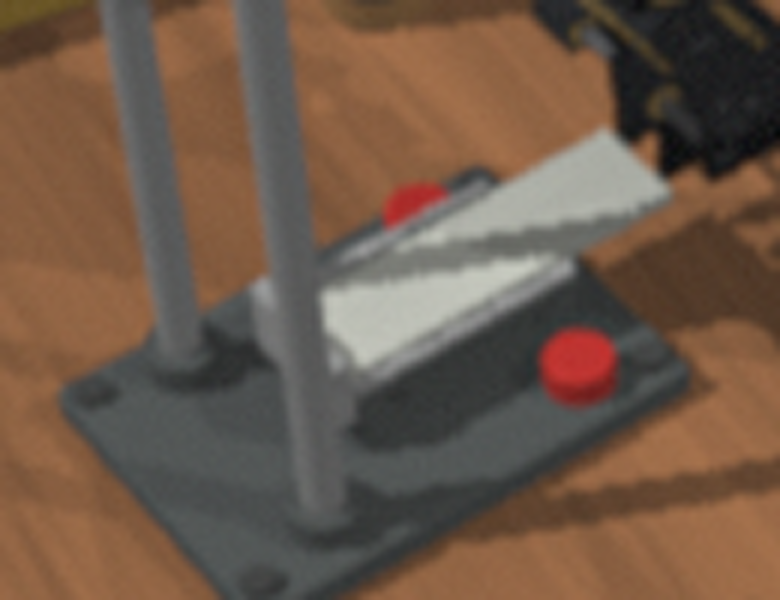

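View pics/side21.png

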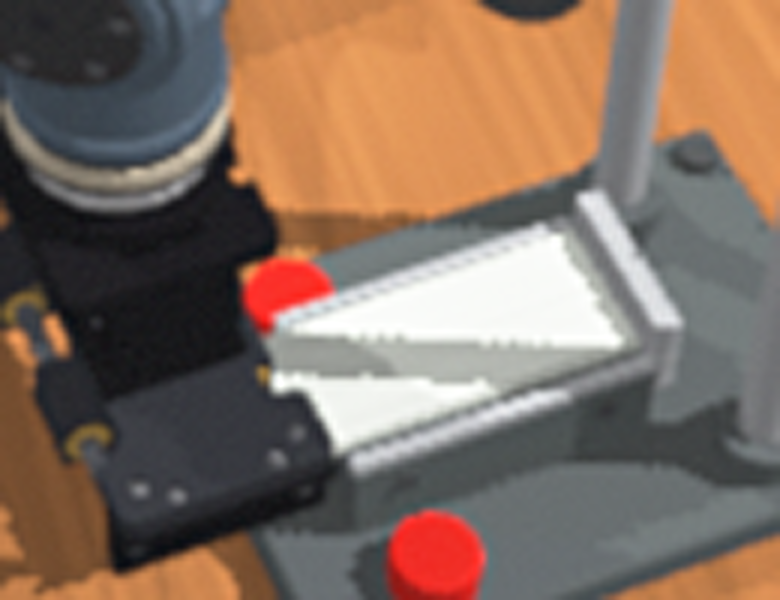

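Request:
drive_tool --plan '[{"offset": [0,0.05,0],"delta_rot": [0,0,0],"jaw": 2},{"offset": [0,0.1,0],"delta_rot": [0,0,0],"jaw": 2},{"offset": [0,0.15,0],"delta_rot": [0,0,0],"jaw": 2},{"offset": [0,0.2,0],"delta_rot": [0,0,0],"jaw": 2},{"offset": [0,0.25,0],"delta_rot": [0,0,0],"jaw": 2},{"offset": [0,0.3,0],"delta_rot": [0,0,0],"jaw": 2},{"offset": [0,0.3,0],"delta_rot": [0,0,0],"jaw": 2},{"offset": [0,0.3,0],"delta_rot": [0,0,0],"jaw": 2}]'

```text
time: 29.33
position: [0.507, -0.2264, 0.0429]
tool_rot: [0.671, 0.742, -0.0, -0.0]
ft_force: [-1.5, -0.8, 0.3]
grip_width: 0.0196
```

Request:
drive_tool --plan '[{"offset": [0,0.05,0],"delta_rot": [0,0,0],"jaw": 2},{"offset": [0,0.1,0],"delta_rot": [0,0,0],"jaw": 2},{"offset": [0,0.12,0],"delta_rot": [0,0,0],"jaw": 2},{"offset": [0,0.15,0],"delta_rot": [0,0,0],"jaw": 2},{"offset": [0,0.15,0],"delta_rot": [0,0,0],"jaw": 2},{"offset": [0,0.15,0],"delta_rot": [0,0,0],"jaw": 2},{"offset": [0,0.15,0],"delta_rot": [0,0,0],"jaw": 2},{"offset": [0,0.15,0],"delta_rot": [0,0,0],"jaw": 2}]'

```text
time: 30.0
position: [0.5074, -0.2259, 0.0427]
tool_rot: [0.671, 0.742, -0.0, -0.001]
ft_force: [-5.9, -1.0, 2.2]
grip_width: 0.0199
```

Against the stop: 6 N with the tool stalled. I'll back off, retreat and inspect.

Request:
drive_tool --plan '[{"offset": [0,-0.3,0],"delta_rot": [0,0,0],"jaw": 2},{"offset": [0,-1,0],"delta_rot": [0,0,0],"jaw": 2},{"offset": [0,-2.5,0],"delta_rot": [0,0,0],"jaw": 2},{"offset": [0,-4,-2],"delta_rot": [0,0,0],"jaw": 2},{"offset": [0,-5,-5],"delta_rot": [0,0,0],"jaw": 2},{"offset": [0,-6,-9],"delta_rot": [0,0,0],"jaw": 2},{"offset": [0,-7,-13],"delta_rot": [0,0,0],"jaw": 2},{"offset": [0,-7,-16],"delta_rot": [0,0,0],"jaw": 2}]'

```text
time: 30.67
position: [0.4385, -0.2339, 0.2058]
tool_rot: [0.671, 0.741, 0.0, 0.002]
ft_force: [1.0, -0.3, -0.8]
grip_width: 0.02
```

Request:
drive_tool --plan '[{"offset": [3,0,0],"delta_rot": [0,0,0],"jaw": 2},{"offset": [6,0,0],"delta_rot": [0,0,0],"jaw": 2},{"offset": [9,0,0],"delta_rot": [0,0,0],"jaw": 2},{"offset": [12,0,0],"delta_rot": [0,0,0],"jaw": 2},{"offset": [15,0,0],"delta_rot": [0,0,0],"jaw": 2},{"offset": [17,0,0],"delta_rot": [0,0,0],"jaw": 2},{"offset": [17,0,0],"delta_rot": [0,0,0],"jaw": 2},{"offset": [17,0,0],"delta_rot": [0,0,0],"jaw": 2}]'

```text
time: 31.33
position: [0.4226, -0.0638, 0.2033]
tool_rot: [0.67, 0.742, 0.001, 0.001]
ft_force: [-0.5, 0.5, 0.5]
grip_width: 0.0205
```

```bash
python3 look.py 22; python3 -c "
from rig import *
import cv2
cv2.imwrite('pics/sidefull.png',camera('side')[:,:,::-1])"
```

```text
31.3333 [ 0.42261715 -0.06378741  0.20332289] [-0.50803822  0.54746452  0.53624958] 0.02046257701976859 [[-0.102, 0.995, 0.002], [0.995, 0.102, -0.001], [-0.001, 0.002, -1.0]]
```

View pics/scene22.png

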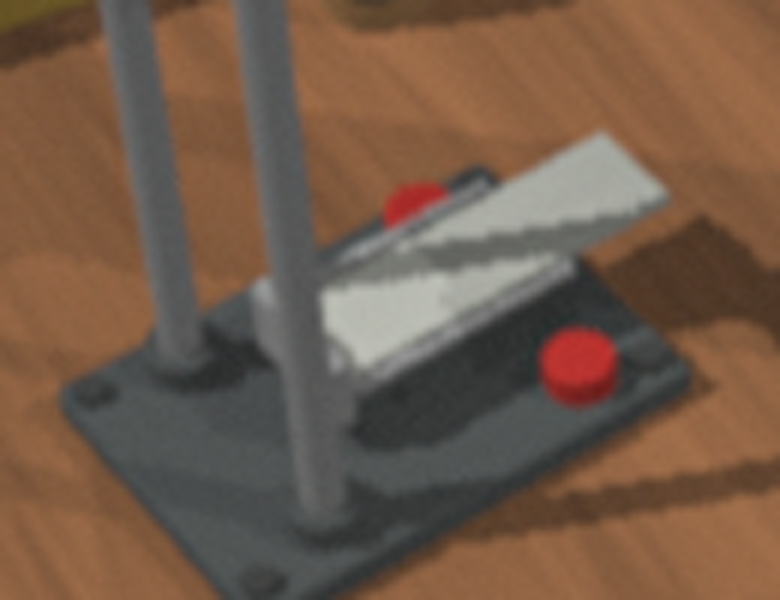

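View pics/side22.png

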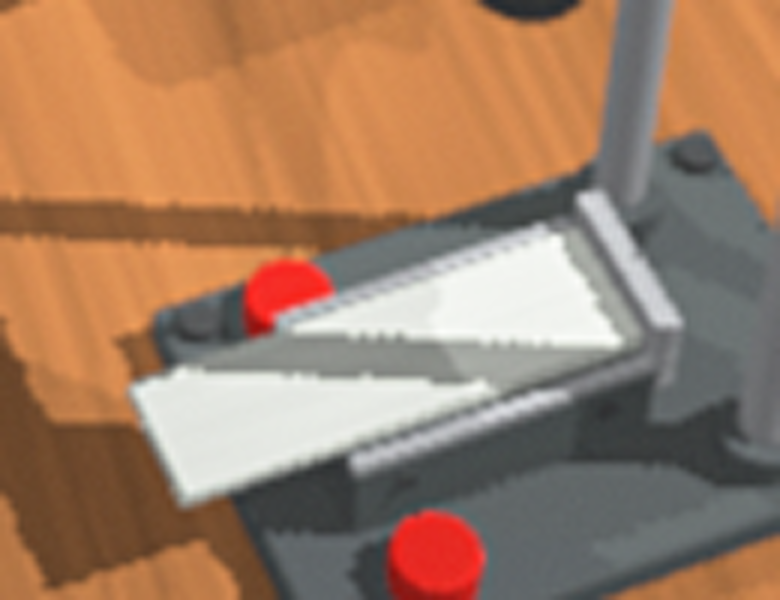

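View pics/sidefull.png

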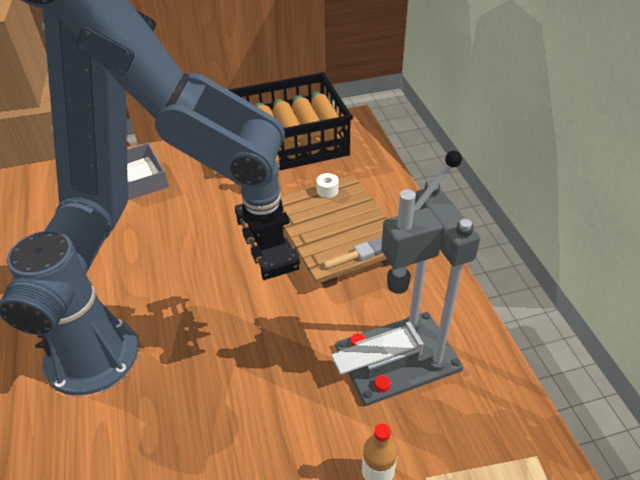

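Final views: the spare lies flat on the fitted plate between the cheeks, with near corners at (132,388) and (185,503) in the side zoom. Caps, roll, brush and bottle are where they were. By the push geometry its end is at press x ≈ −130 mm, so it is against the stop.

```bash
python3 -c "
from rig import *
print(hand_in())"
```

```text
the job is handed in; nothing more can be done
None
```

The spare plate is on the press, flat on top of the fitted plate between the cheeks and pushed back to the stop. I handed the job in at about 31 s.

**What I did:** I slid the plate until 46–51 mm hung over the stand's edge, the range of my camera estimates. I let go, then gripped the overhanging end across its 52 mm width with the tool pointing down. I laid it about 28 mm forward of its final place so the fingers cleared the fitted plate's end. After releasing it, I pushed its end back until the tool stalled at about 6 N.

**Last checks:**
- **Position:** the stall puts the plate's end at about −130 mm in the press frame, as expected for a plate against the stop. The cameras cannot show the back end clearly, so contact with the stop rests on the force and that position.
- **Surroundings:** in the last pictures I saw no change in the caps, label roll, brush or bottle_b, and the arm was clear. bottle_a was hidden behind the arm in the last wide picture, so I did not check it again.

**What disagreed or went wrong:**
- **Fingertips:** they are about 21.5 mm short of the reported TCP. I corrected for this using the contact height.
- **Camera positions:** the scene and side cameras disagreed by up to 8 mm for the press, so I lined the plates up against each other.
- **Plate in the grip:** it drooped by 1–2° and sat about 0.02 rad off in yaw. I corrected the yaw before laying it down.
- **Laying down:** I pressed the near end about 3 mm too low, which briefly lifted the far end of the plates. I saw it in the picture and came back up before releasing.
- **Fitted plate:** it may have shifted by up to 1 mm in that tilt and the final push.

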